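# Scrape and soap the filter plate

### The job

Use the scraper block to push every shell chip off the steel filter plate into the aluminium tray, then take the wooden-handled brush and, pressing its bristles on the head of the soap pump that is not dry (the one that pushes back firmly; the other sinks with hardly any resistance), give that pump at least three full strokes down to the stop, letting the head come fully up after each. Then rub the soaped brush along the bare plate, touching it all the way from its back edge to its open edge by the tray, and leave the brush standing on the white saucer and the scraper on the cork mat, each near the middle; do not disturb the jar, the mug or the filter cylinder.

Things in the scene. Friction and masses are not known exactly. Their poses are not given: they have to be found in the camera images.
- plate: Flat stainless fine-filter plate on a fixed draining stand, 172 mm (its x) by 200 mm (its y). Origin: on the worktop under its centre; top face 45 mm above. Lips 8 mm wide and 6 mm proud run along both long sides (inner faces at x = +-78 mm) and the back (inner face at y = +92 mm). The front, at y = -100 mm, has no lip and overhangs the tray.
- tray: Open aluminium tray 230 mm (its x) by 140 mm (its y), 28 mm high, walls 3 mm, fixed on the worktop; its near side is tucked under the open front of the plate. Origin: centre of its underside.
- mat: Cork mat 140 x 110 mm, 3 mm thick, fixed; the scraper's place. Origin: centre of its underside.
- saucer: Flat white ceramic saucer, 130 mm across, 3 mm thick, fixed; the brush's place. Origin: centre of its underside.
- scraper: Scraper block standing on its blade: blue base 80 mm (its x) by 36 mm (its y) by 20 mm high, white grip ridge on top 60 mm (x) by 16 mm (y), from 20 to 52 mm high. 120 g. Origin: centre of its underside, z up the ridge.
- brush: Wooden-handled dish brush standing on its round bristle head: head 66 mm across and 30 mm high, wooden handle above it 24 x 24 mm square, up to 74 mm. 140 g. Origin: centre of the bristle face (underside), z up the handle.
- pump_a: One of two soap pumps that look alike, fixed: white ceramic pot 88 mm across with a flat round steel press head 76 mm across. Origin: centre of its underside, on the worktop; the head's top is 94 mm above it when up. Full or dry can only be felt: a dry one gives 1 to 2 N all the way down, a full one 2 N rising to 8 N at its stop.
- pump_b: One of two soap pumps that look alike, fixed: white ceramic pot 88 mm across with a flat round steel press head 76 mm across. Origin: centre of its underside, on the worktop; the head's top is 94 mm above it when up. Full or dry can only be felt: a dry one gives 1 to 2 N all the way down, a full one 2 N rising to 8 N at its stop.
- pump_a_head (a joint): Travel of pump_a's press head: 0 up, grows as it is pressed, stop at 0.016 m; a spring returns it.
- pump_b_head (a joint): Travel of pump_b's press head: 0 up, grows as it is pressed, stop at 0.016 m; a spring returns it.
- pump_a_top (a point): Centre of the top face of pump_a's press head (moves with it).
- pump_b_top (a point): Centre of the top face of pump_b's press head (moves with it).
- jar: Bystander: closed glass jar with a green twist cap, 76 mm across, 120 mm high. Origin: centre of underside.
- filter: Bystander: grey twist-lock filter cylinder 84 mm across, 92 mm high with its handle. Origin: centre of underside.
- mug: Bystander: blue mug, 76 mm across, 85 mm high. Origin: centre of underside.
- bit1: Loose orange shell chip 16 x 12 x 9 mm, 10 g, on the plate. Origin: centre of its underside. May be absent.
- bit2: Loose orange shell chip 16 x 12 x 9 mm, 10 g, on the plate. Origin: centre of its underside. May be absent.
- bit3: Loose orange shell chip 16 x 12 x 9 mm, 10 g, on the plate. Origin: centre of its underside. May be absent.
- bit4: Loose orange shell chip 16 x 12 x 9 mm, 10 g, on the plate. Origin: centre of its underside. May be absent.
- bit5: Loose orange shell chip 16 x 12 x 9 mm, 10 g, on the plate. Origin: centre of its underside. May be absent.
- bit6: Loose orange shell chip 16 x 12 x 9 mm, 10 g, on the plate. Origin: centre of its underside. May be absent.
Things that resemble listed ones, but are neither listed nor needed, are in the scene too. Leave any purple or yellow look-alike of the pump_a alone.

How it is judged (in metres and radians):
On the way, in this order (a step that is already met when the one before it is completed fails the run):
1. the scraper, held in the gripper, pushes against a chip on the plate (contact force between the fingers and scraper above 1 N and (contact force between scraper and bit1 above 0.01 N or contact force between scraper and bit2 above 0.01 N or contact force between scraper and bit3 above 0.01 N or contact force between scraper and bit4 above 0.01 N or contact force between scraper and bit5 above 0.01 N or contact force between scraper and bit6 above 0.01 N) and x of scraper in the frame of plate between -0.085 and 0.085 m and y of scraper in the frame of plate between -0.12 and 0.12 m and z of scraper in the frame of plate below 0.056 m).
2. every chip is in the tray (x of bit1 in the frame of tray between -0.118 and 0.118 m and y of bit1 in the frame of tray between -0.073 and 0.073 m and z of each of bit1, bit2, bit3, bit4, bit5, bit6 in the frame of tray below 0.03 m and x of bit2 in the frame of tray between -0.118 and 0.118 m and y of bit2 in the frame of tray between -0.073 and 0.073 m and x of bit3 in the frame of tray between -0.118 and 0.118 m and y of bit3 in the frame of tray between -0.073 and 0.073 m and x of bit4 in the frame of tray between -0.118 and 0.118 m and y of bit4 in the frame of tray between -0.073 and 0.073 m and x of bit5 in the frame of tray between -0.118 and 0.118 m and y of bit5 in the frame of tray between -0.073 and 0.073 m and x of bit6 in the frame of tray between -0.118 and 0.118 m and y of bit6 in the frame of tray between -0.073 and 0.073 m), for 0.2 s.
3. the full pump is pressed down to its stop (2.5 mm at most short of it) with the held brush (value of joint pump_b_head above 0.0135 m and contact force between brush and pump_b above 2 N and contact force between the fingers and brush above 1 N), for 0.1 s.
4. its head has come back up (value of joint pump_b_head below 0.003 m), for 0.1 s.
5. the full pump is pressed to its stop with the held brush a second time (all of step 3), for 0.1 s.
6. its head has come back up (value of joint pump_b_head below 0.003 m), for 0.1 s.
7. the full pump is pressed to its stop with the held brush a third time (all of step 5), for 0.1 s.
8. the held brush rubs on the back third of the plate (contact force between the fingers and brush above 1 N and contact force between brush and plate above 0.5 N and z of brush in the frame of plate below 0.052 m and x of brush in the frame of plate between -0.07 and 0.07 m and y of brush in the frame of plate above 0.03 m), for 0.05 s.
9. the held brush rubs on the middle of the plate (contact force between the fingers and brush above 1 N and contact force between brush and plate above 0.5 N and z of brush in the frame of plate below 0.052 m and x of brush in the frame of plate between -0.07 and 0.07 m and y of brush in the frame of plate between -0.02 and 0.02 m), for 0.02 s.
10. the held brush rubs on the front third of the plate (contact force between the fingers and brush above 1 N and contact force between brush and plate above 0.5 N and z of brush in the frame of plate below 0.052 m and x of brush in the frame of plate between -0.07 and 0.07 m and y of brush in the frame of plate below -0.04 m), for 0.05 s.
At the end, for the whole second after the job is handed in: Every chip present lies in the tray; the scraper stands on the cork mat and the brush on the saucer, each within 40 mm of its middle, upright within 0.15 rad and at rest; both pump heads are up (within 3 mm) (all of step 2 and horizontal distance between scraper and mat below 0.04 m and height (world z) of each of scraper, brush below 0.01 m and angle between each of scraper, brush's own z axis and vertical below 0.15 rad and linear speed of each of scraper, brush below 0.02 m/s and horizontal distance between brush and saucer below 0.04 m and value of joint each of pump_a_head, pump_b_head below 0.003 m); the robot touches nothing.
It fails at once if the jar is moved more than 30 mm or tipped (distance of jar from where it was at the start of the episode above 0.03 m or angle between jar's own z axis and vertical above 0.4 rad).
It fails at once if the filter is moved more than 30 mm or tipped (distance of filter from where it was at the start of the episode above 0.03 m or angle between filter's own z axis and vertical above 0.4 rad).
It fails at once if the mug is moved more than 30 mm or tipped (distance of mug from where it was at the start of the episode above 0.03 m or angle between mug's own z axis and vertical above 0.4 rad).
Of bit1, bit2, bit3, bit4, bit5, bit6 only 3 to 6 are there at a start; the rules pass over those that are not, and their reading is None.
At some moment in a run one of scraper, brush may be knocked a few centimetres aside while the robot is not near it.
Once in a run the grip may slacken for a moment while it holds something.
It also fails if it takes over 208 s, if anything falls off the work surface, if the arm or the gripper's body presses on something with over 40 N, if the wrist force passes 120 N, or if a joint passes its speed limit or range.

### The arm

A 6-joint arm with a two-finger parallel gripper is mounted at the origin on the work surface. World frame = base frame: x ahead of the robot, y to its left, z up, the work surface at z = 0. Lengths are in mm, angles in rad, forces in N, time in s.
With the tool pointing down it reaches from about 250 to 800 mm from the base axis. Payload 8.5 kg.
Tool frame: the origin (TCP) lies at the very end of the fingers, on their centre line; the grasp point (between the pads) lies 19 mm behind it (env.grip_point_offset is the distance from the TCP to the grasp point, in mm); z points along the fingers, y is the line along which they close (so a half turn about z gives the same grasp; the last joint's range is limited). The gripper opens to 85 mm and grips with 20 to 120 N. Pads are 22 mm wide; open, the fingers measure 114 mm over their backs; the gripper's body (76 mm by 85 mm) begins 54 mm behind the grasp point. The pads swing forward as they close: fully open they stand 13 mm farther back than shut.
Start: joints at [-1.26, 0.238, -0.013, 1.319, 0, 1.571], TCP at [160.54, -499.805, 231.276] pointing down, gripper open.
Joint ranges: [-2.66, 2.66], [-1.03, 1.9], [-1.14, 1.46], [-1.82, 2.27], [-1.45, 1.34], [-3.14, 3.14]. Speed limits (rad/s): [2.22, 2.22, 2.79, 3.14, 3.14, 3.14].

### API

Orientations are given as a unit quaternion [w, x, y, z].
In Python, from workcell import env gives the robot as it stands.
- The arm moves only by the tool apply_moves, never from a script. Its argument "series" is a list of rows, each an object with "jaw": the opening, from 0 (shut) to 1 (fully open); "xyz": the shift along the world's x, y, z in m, a list of three; "dr": the turn, a rotation vector about the world's x, y, z in degrees, a list of three. A call has 1 to 20 rows; each row is the pose to reach, as a shift and turn from the pose commanded when the call began; what a row does not reach only later rows make up. A row lasts 1/12 s, in which the tool goes at most 41.7 mm and 7.16 degrees, less where a joint would pass 70% of its speed; a pose out of reach is approached as far as the arm can. A call with a gripper value outside its range is refused whole. The fingers move at their own pace and stop on an object; "newtons" is the grip in N (left out, the last holds). Time passes only in rows, so rows that repeat a pose let the fingers close. It gives the time, the measured TCP pose, the force, the opening and the grip force at its end, in the units of the state.
- env.get_obs(): the state, without advancing time (a new reading comes with each control period).
- env.capture(name): name is "side" or "top" or "wrist"; returns (picture, depth): 400x640x3 uint8, red, green, blue; 400x640 float32, mm along the optical axis (not along the pixel's ray), 0 where there is no reading.
- env.camera_info(name): a dict with "intrinsics" (3x3 intrinsics, pixels), "world_to_cam" (4x4, takes a point from world to camera coordinates). Camera axes: x right, y up, looking along -z (the intrinsics and any distortion apply to the point x, -y, -z); pixel columns grow to the right and rows downward; lengths in mm; the calibration is good to about 2 mm. A picture is of the moment at which its call begins: read the wrist's pose just before it. camera_info takes no time and is no camera call; for the wrist camera it gives the pose at the moment of the call.
- env.sign_off(): hands the job in; it is judged then, once.
The state is a dict: "clock": time; "qpos": joint angles; "dq": joint speeds; "joint_torque": joint torques, N m; "eef_pos": TCP position; "eef_rot": TCP orientation; "ft_force": force on the tool from outside, world axes, zero at the start; "wrist_torque": the same for the moment, N m; "opening": opening from 0.0 (shut) to 1.0 (fully open); "finger_force": force on a finger pad.
Only numpy, scipy, OpenCV 4.12 (cv2) and the standard library are available. Lean on these libraries where they do the work, as an engineer would, in place of code of your own. Each camera call takes 0.05 s, during which the arm holds its last target. There are 200 camera calls.

## Working session

There is one attempt and no reset: what is moved stays moved. The work goes in short steps, Python scripts to look and compute and a tool call to move; the robot and the scene stay as the last step left them, time stands still between calls to the robot, and variables do not carry over. Pictures are saved under pics/ and viewed, at most 14 in all, crops included, and the job is handed in when it is done.

Besides the shell and the picture viewer there is one more tool, called after "Request:" as name(argument=value, ...) on one line, values as JSON. apply_moves: Moves the arm, as the interface text tells. Its arguments: {"type":"object","properties":{"series":{"type":"array"},"newtons":{"type":"number"}},"required":["series"]}

```bash
mkdir -p pics; ls; cat > h.py <<'E'
from workcell import env
import numpy as np, cv2
def cap(name,fn=None):
    ci=env.camera_info(name); img,d=env.capture(name)
    if fn: cv2.imwrite('pics/'+fn,cv2.cvtColor(img,cv2.COLOR_RGB2BGR))
    K=np.array(ci['intrinsics']);T=np.linalg.inv(np.array(ci['world_to_cam']))
    v,u=np.mgrid[0:400,0:640]
    z=d; P=np.stack([(u-K[0,2])/K[0,0]*z,-(v-K[1,2])/K[1,1]*z,-z],-1)
    W=P@T[:3,:3].T+T[:3,3]; W[d==0]=np.nan
    return img,d,W,ci
E
python3 - <<'E'
from h import *
o=env.get_obs(); print(o)
for n in ('top','side'):
    img,d,W,ci=cap(n,n+'1.png'); np.save(n+'W.npy',W); np.save(n+'I.npy',img)
    print(ci, env.grip_point_offset)
E
```

```text
pics
{'clock': 0.0, 'qpos': array([-1.26000094e+00,  2.38804755e-01, -1.42343825e-02,  1.31921220e+00,
        6.43467260e-06,  1.57080002e+00]), 'dq': array([ 0.00038602, -0.00036858, -0.00034689,  0.0013782 , -0.00121696,
       -0.00041359]), 'joint_torque': array([ 4.31670114e-04, -5.38781297e+01,  3.46434152e+01,  1.87566370e-02,
       -3.78646882e-05, -2.95658367e-06]), 'eef_pos': array([ 160.42984149, -499.45643678,  230.67279141]), 'eef_rot': array([-7.19238229e-04,  9.87950082e-01,  1.54771143e-01, -1.09421194e-04]), 'ft_force': array([ 0.0201644 , -1.15645336, -0.04641981]), 'wrist_torque': array([ 0.04759852,  0.02366887, -0.06509231]), 'finger_force': 0.0, 'opening': 1.002231562603413}
{'intrinsics': array([[473.06515455,   0.        , 321.99452669],
       [  0.        , 473.06515455, 205.39801289],
       [  0.        ,   0.        ,   1.        ]]), 'world_to_cam': array([[ 1.38777119e-02, -9.99860240e-01, -9.32251930e-03,
        -6.29532845e+01],
       [ 9.94763057e-01,  1.28615714e-02,  1.01395468e-01,
        -5.64186595e+02],
       [-1.01261395e-01, -1.06808349e-02,  9.94802518e-01,
        -1.45013763e+03],
       [ 0.00000000e+00,  0.00000000e+00,  0.00000000e+00,
         1.00000000e+00]])} 18.700000000000003
{'intrinsics': array([[380.57691804,   0.        , 320.64540517],
       [  0.        , 380.57691804, 201.31143049],
       [  0.        ,   0.        ,   1.        ]]), 'world_to_cam': array([[-9.50683346e-01, -3.09558031e-01,  1.93649131e-02,
         5.05469233e+02],
       [ 1.80258252e-01, -5.00624927e-01,  8.46688635e-01,
        -1.97057043e+02],
       [-2.52404709e-01,  8.08423471e-01,  5.31736171e-01,
        -8.25736367e+02],
       [ 0.00000000e+00,  0.00000000e+00,  0.00000000e+00,
         1.00000000e+00]])} 18.700000000000003
```

View pics/top1.png

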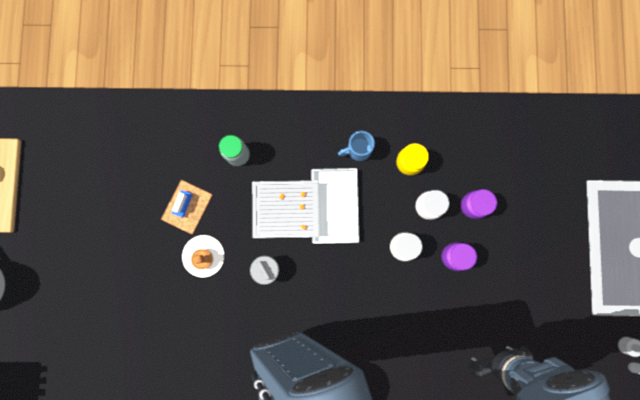

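View pics/side1.png

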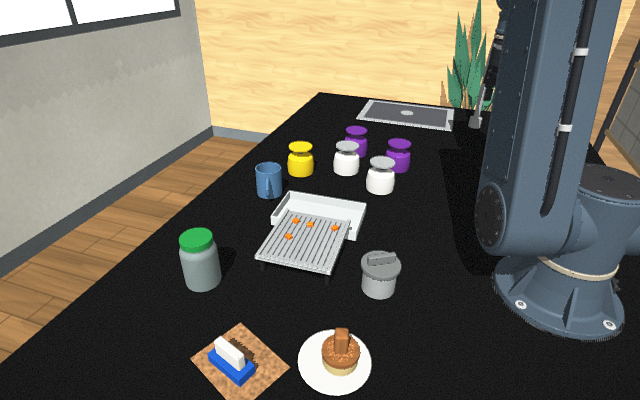

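The top view shows the scraper (182,204) on the cork mat and the brush (201,257) on the saucer. The plate is at (285,210) with four chips at about (282,196), (304,194), (302,207) and (305,227), and the tray is at its right (337,206). The white pumps are at (432,205) and (406,247). Next I measure them all.

```bash
python3 - <<'E'
from h import *
W=np.load('topW.npy'); I=np.load('topI.npy')
hsv=cv2.cvtColor(I,cv2.COLOR_RGB2HSV); H,S,V=[hsv[...,i].astype(int) for i in range(3)]
def box(m,c,r):
    b=np.zeros(m.shape,bool); b[c[1]-r[1]:c[1]+r[1],c[0]-r[0]:c[0]+r[0]]=1; return m&b&~np.isnan(W[...,0])
def rep(n,m,zq=None):
    P=W[m]; c,s,a=cv2.minAreaRect(P[:,:2].astype(np.float32))
    print(n,m.sum(),'med',np.median(P,0).round(1),'mean',P.mean(0).round(1),'rect',np.round(c,1),np.round(s,1),round(a,1),'z',np.percentile(P[:,2],[5,50,95]).round(1))
Z=W[...,2]
rep('table',box(V<40,(150,130),(20,20)))
rep('scr blue',box((H>100)&(H<130)&(S>120),(182,205),(20,25)))
rep('scr ridge',box((S<70)&(V>140)&(Z>40),(182,205),(20,25)))
rep('scr top z',box(Z>40,(182,205),(20,25)))
rep('mat',box((Z<8)&(H<25)&(S>60)&(V>60),(187,207),(32,32)))
rep('saucer',box((S<50)&(V>120)&(Z<12),(203,257),(26,26)))
rep('brush top',box((Z>60),(201,257),(26,26)))
rep('brush head',box((Z>20)&(Z<50),(201,257),(26,26)))
rep('plate',box((Z>35)&(V>80),(280,210),(36,40)))
rep('platez',box((Z>35)&(V>80),(275,220),(8,8)))
rep('tray',box((Z>-3)&(Z<35)&(V>80)&(S<60),(340,206),(25,45)))
rep('trayrim',box((Z>20)&(Z<35)&(V>80)&(S<60),(345,206),(20,45)))
rep('pumpL top',box((Z>85),(432,205),(22,20)))
rep('pumpR top',box((Z>85),(406,247),(22,20)))
rep('jar',box(Z>110,(233,150),(20,22)));rep('mug',box(Z>75,(360,147),(22,20)));rep('filter',box(Z>70,(264,270),(20,20)));rep('yellow',box(Z>60,(412,160),(22,22)))
rep('pur1',box(Z>85,(479,204),(22,22)));rep('pur2',box(Z>85,(459,257),(22,22)))
m=box((H<20)&(S>150)&(V>120),(285,210),(40,40)).astype(np.uint8)
n,l,st,c=cv2.connectedComponentsWithStats(m)
for k in range(1,n):
    print('chip',st[k,4],c[k].round(1),np.median(W[l==k],0).round(1))
E
```

```text
return _methods._mean(a, axis=axis, dtype=dtype,
  ret = um.true_divide(
<stdin>:8: RuntimeWarning: Mean of empty slice.
Traceback (most recent call last):
IndexError: index -1 is out of bounds for axis 0 with size 0
```

```bash
cat > m.py <<'E'
from h import *
import sys
def load(I_,W_):
    global W,I,H,S,V,Z
    W,I=W_,I_
    hsv=cv2.cvtColor(I,cv2.COLOR_RGB2HSV); H,S,V=[hsv[...,i].astype(int) for i in range(3)]; Z=W[...,2]
def box(m,c,r):
    b=np.zeros(m.shape,bool); b[c[1]-r[1]:c[1]+r[1],c[0]-r[0]:c[0]+r[0]]=1; return m&b&~np.isnan(W[...,0])
def rep(n,m):
    if m.sum()<3: print(n,'none'); return
    P=W[m]; c,s,a=cv2.minAreaRect(P[:,:2].astype(np.float32))
    print(n,m.sum(),'mean',P.mean(0).round(1),'rect',np.round(c,1),np.round(s,1),round(a,1),'z',np.percentile(P[:,2],[5,50,95]).round(1))
E
python3 - <<'E'
import m; from m import *
load(np.load('topI.npy'),np.load('topW.npy')); from m import *
Z=m.Z;H=m.H;S=m.S;V=m.V
print(np.nanmin(Z[100:320,160:500]),np.nanmax(Z[100:320,160:500]))
rep('table',box(Z>-999,(150,130),(20,20)))
rep('scr blue',box((H>100)&(H<130)&(S>120),(182,205),(20,25)))
rep('scr ridge',box((S<70)&(V>140)&(Z>40),(182,205),(20,25)))
rep('scr top z',box(Z>40,(182,205),(20,25)))
rep('mat',box((Z<8)&(H<25)&(S>60)&(V>60),(187,207),(32,32)))
rep('saucer',box((S<50)&(V>120)&(Z<12),(203,257),(26,26)))
rep('brush top',box((Z>60),(201,257),(26,26)))
rep('brush head',box((Z>20)&(Z<50),(201,257),(26,26)))
rep('plate',box((Z>35)&(V>80),(280,210),(36,40)))
rep('platez',box((Z>35)&(V>80),(275,220),(8,8)))
rep('tray',box((Z>-3)&(Z<35)&(V>80)&(S<60),(340,206),(25,45)))
rep('trayrim',box((Z>20)&(Z<35)&(V>80)&(S<60),(345,206),(20,45)))
rep('pumpL top',box((Z>85),(432,205),(22,20)))
rep('pumpR top',box((Z>85),(406,247),(22,20)))
rep('jar',box(Z>110,(233,150),(20,22)));rep('mug',box(Z>75,(360,147),(22,20)));rep('filter',box(Z>70,(264,270),(20,20)));rep('yellow',box(Z>60,(412,160),(22,22)))
rep('pur1',box(Z>85,(479,204),(22,22)));rep('pur2',box(Z>85,(459,257),(22,22)))
mm=box((H<20)&(S>150)&(V>120),(285,210),(40,40)).astype(np.uint8)
n,l,st,c=cv2.connectedComponentsWithStats(mm)
for k in range(1,n): print('chip',st[k,4],c[k].round(1),np.median(W[l==k],0).round(1)) if 0 else print('chip',st[k,4],c[k].round(1),np.median(m.W[l==k],0).round(1))
E
```

```text
-17.541494265062283 132.39413751371399
table 1596 mean [808.3 508.5   1.3] rect [808.6 509. ] [133.  134.8] 1.4 z [-4.2  1.3  6.9]
scr blue 127 mean [565.2 378.6  21.2] rect [567.3 385.3] [33.  78.7] 72.1 z [10.2 22.4 27.9]
scr ridge 127 mean [566.1 387.8  54.3] rect [566.7 389.6] [18.7 58.2] 71.7 z [42.  55.7 60.6]
scr top z 129 mean [565.7 387.7  54. ] rect [566.  385.9] [27.8 58.4] 76.7 z [41.3 55.6 60.6]
mat 1187 mean [555.6 371.9   3. ] rect [558.8 378.1] [121.6 148.4] 65.5 z [-2.6  3.2  7.3]
saucer 1066 mean [406.4 317.2   3.7] rect [403.1 320. ] [134.6 134.2] 47.8 z [-1.6  3.8  9.3]
brush top 70 mean [393.8 315.6  75.5] rect [393.6 317.8] [23.  25.5] 16.1 z [65.3 76.3 82.8]
brush head 293 mean [393.8 315.   34.4] rect [393.4 317.6] [61.4 65. ] 0.7 z [28.7 34.4 40. ]
plate 3554 mean [550.4  63.1  46.7] rect [550.6  62.6] [173.3 195.8] 1.4 z [40.9 46.3 53.7]
platez 254 mean [517.7  90.3  45.7] rect [517.8  90.2] [47.1 47.6] 0.8 z [40.6 45.6 50.7]
tray 3047 mean [ 568.3 -102.9    5. ] rect [ 570.7 -102.4] [243.6 139.2] 0.9 z [-1.5  3.7 24.1]
trayrim 163 mean [ 576.1 -136.    27.4
[... 285 characters left out ...]
0.6] rect [729.1 220.8] [64.4 64. ] 85.9 z [115.4 120.6 125.7]
mug 132 mean [ 751.  -169.6   83.3] rect [ 753.4 -164.2] [88.5 75.6] 75.1 z [76.1 83.8 89.1]
filter 406 mean [364.1 116.8  77.1] rect [365.4 116.6] [80.3 81.5] 0.9 z [70.5 73.1 94.9]
yellow 524 mean [ 710.2 -330.6   92.1] rect [ 710.4 -330.5] [74.3 75.1] 56.6 z [64.5 93.7 99. ]
pur1 512 mean [ 574.6 -534.3   93.6] rect [ 575.  -534.9] [72.8 75.6] 3.7 z [89.  93.4 98.6]
pur2 526 mean [ 412.7 -471.6   93.5] rect [ 413.2 -470.9] [75.2 73.8] 73.8 z [88.4 93.6 98.2]
chip 3 [304. 194.] [5.967e+02 5.000e-01 5.090e+01]
chip 4 [282.2 196.5] [588.8  66.7  53.7]
chip 3 [303. 207.] [557.6   3.1  44.1]
chip 4 [304.8 227.2] [494.2  -4.   46.9]
```

Request:
apply_moves(series=[{"jaw":1,"xyz":[0.02,0.04,0.02],"dr":[0,0,-7]},{"jaw":1,"xyz":[0.03,0.07,0.02],"dr":[0,0,-14]},{"jaw":1,"xyz":[0.05,0.11,0.02],"dr":[0,0,-21]},{"jaw":1,"xyz":[0.068,0.148,0.02],"dr":[0,0,-28]},{"jaw":1,"xyz":[0.085,0.186,0.02],"dr":[0,0,-36]},{"jaw":1,"xyz":[0.102,0.224,0.02],"dr":[0,0,-36]},{"jaw":1,"xyz":[0.119,0.262,0.02],"dr":[0,0,-36]},{"jaw":1,"xyz":[0.136,0.3,0.02],"dr":[0,0,-36]},{"jaw":1,"xyz":[0.153,0.338,0.02],"dr":[0,0,-36]},{"jaw":1,"xyz":[0.17,0.376,0.02],"dr":[0,0,-36]},{"jaw":1,"xyz":[0.187,0.414,0.02],"dr":[0,0,-36]},{"jaw":1,"xyz":[0.204,0.452,0.02],"dr":[0,0,-36]},{"jaw":1,"xyz":[0.221,0.49,0.02],"dr":[0,0,-36]},{"jaw":1,"xyz":[0.238,0.528,0.02],"dr":[0,0,-36]},{"jaw":1,"xyz":[0.255,0.566,0.02],"dr":[0,0,-36]},{"jaw":1,"xyz":[0.272,0.604,0.02],"dr":[0,0,-36]},{"jaw":1,"xyz":[0.289,0.642,0.02],"dr":[0,0,-36]},{"jaw":1,"xyz":[0.306,0.68,0.02],"dr":[0,0,-36]},{"jaw":1,"xyz":[0.323,0.718,0.02],"dr":[0,0,-36]},{"jaw":1,"xyz":[0.34,0.756,0.02],"dr":[0,0,-36]}])

```text
clock: 1.77
eef_pos: [376.1, -95.2, 251.3]
eef_rot: [-0.017, 0.991, -0.136, 0.002]
ft_force: [0.6, -0.3, -0.5]
opening: 0.996
finger_force: 0.0
```

Request:
apply_moves(series=[{"jaw":1,"xyz":[0.19,0.483,0],"dr":[0,0,0]},{"jaw":1,"xyz":[0.19,0.483,0],"dr":[0,0,0]},{"jaw":1,"xyz":[0.19,0.483,0],"dr":[0,0,0]},{"jaw":1,"xyz":[0.19,0.483,0],"dr":[0,0,0]},{"jaw":1,"xyz":[0.19,0.483,0],"dr":[0,0,0]},{"jaw":1,"xyz":[0.19,0.483,0],"dr":[0,0,0]},{"jaw":1,"xyz":[0.19,0.483,0],"dr":[0,0,0]},{"jaw":1,"xyz":[0.19,0.483,0],"dr":[0,0,0]},{"jaw":1,"xyz":[0.19,0.483,0],"dr":[0,0,0]},{"jaw":1,"xyz":[0.19,0.483,0],"dr":[0,0,0]},{"jaw":1,"xyz":[0.19,0.483,0],"dr":[0,0,0]},{"jaw":1,"xyz":[0.19,0.483,0],"dr":[0,0,0]},{"jaw":1,"xyz":[0.19,0.483,0],"dr":[0,0,0]},{"jaw":1,"xyz":[0.19,0.483,0],"dr":[0,0,0]},{"jaw":1,"xyz":[0.19,0.483,0],"dr":[0,0,0]},{"jaw":1,"xyz":[0.19,0.483,0],"dr":[0,0,0]},{"jaw":1,"xyz":[0.19,0.483,0],"dr":[0,0,0]},{"jaw":1,"xyz":[0.19,0.483,0],"dr":[0,0,0]}])

```text
clock: 3.27
eef_pos: [443.7, -78.2, 251.6]
eef_rot: [-0.034, 0.993, -0.109, 0.003]
ft_force: [-0.7, 0.7, -0.8]
opening: 0.998
finger_force: 0.0
```

```bash
python3 - <<'E'
from h import *
o=env.get_obs(); print({k:np.round(o[k],3) for k in('clock','eef_pos','eef_rot','qpos')})
img,d,W,ci=cap('wrist','w1.png'); np.save('wW.npy',W); np.save('wI.npy',img)
E
```

```text
{'clock': np.float64(3.267), 'eef_pos': array([443.694, -78.235, 251.626]), 'eef_rot': array([-0.034,  0.993, -0.109,  0.003]), 'qpos': array([-0.22 ,  0.104, -0.13 ,  1.338,  0.067,  3.141])}
```

View pics/w1.png

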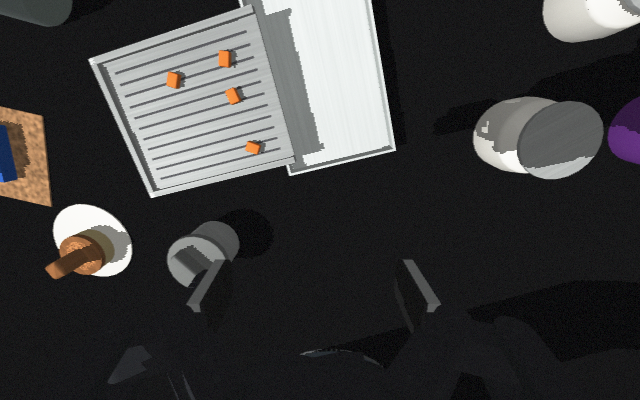

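```bash
cat > g.py <<'E'
from h import *
from scipy.spatial.transform import Rotation as R
def go(xyz,th):
    """shift (m) and turn (deg) from measured pose to TCP xyz, jaw line at th deg, tool down"""
    o=env.get_obs(); q=o['eef_rot']; Rc=R.from_quat([q[1],q[2],q[3],q[0]])
    t=np.radians(th); c,s=np.cos(t),np.sin(t)
    Rd=R.from_matrix(np.array([[-s,c,0],[c,s,0],[0,0,-1]]))
    y=Rc.as_matrix()[:,1]
    print('clock',round(o['clock'],2),'at',o['eef_pos'].round(1),'th',round(np.degrees(np.arctan2(y[1],y[0])),1),'shift',((np.array(xyz)-o['eef_pos'])/1000).round(4),'dr',np.degrees((Rd*Rc.inv()).as_rotvec()).round(2),'F',o['ft_force'].round(2),'open',round(o['opening'],3),'J',o['qpos'].round(2))
E
python3 -c "
from g import *
go([566,388,230],72);go([443,0,250],-15);go([566,388,230],-15)"
```

```text
clock 3.32 at [444.  -78.3 251.6] th -102.6 shift [ 0.122   0.4663 -0.0216] dr [ -1.44  -5.72 174.48] F [0.64 0.57 0.43] open 0.999 J [-0.22  0.1  -0.13  1.34  0.07  3.14]
clock 3.32 at [444.  -78.3 251.6] th -102.6 shift [-0.001   0.0783 -0.0016] dr [-3.61 -2.29 87.54] F [0.64 0.57 0.43] open 0.999 J [-0.22  0.1  -0.13  1.34  0.07  3.14]
clock 3.32 at [444.  -78.3 251.6] th -102.6 shift [ 0.122   0.4663 -0.0216] dr [-3.61 -2.29 87.54] F [0.64 0.57 0.43] open 0.999 J [-0.22  0.1  -0.13  1.34  0.07  3.14]
```

Request:
apply_moves(series=[{"jaw":1,"xyz":[0,0,0],"dr":[-3.6,-2.3,87.5]},{"jaw":1,"xyz":[0,0,0],"dr":[-3.6,-2.3,87.5]},{"jaw":1,"xyz":[0,0.02,0],"dr":[-3.6,-2.3,87.5]},{"jaw":1,"xyz":[0,0.05,0],"dr":[-3.6,-2.3,87.5]},{"jaw":1,"xyz":[0.01,0.08,0],"dr":[-3.6,-2.3,87.5]},{"jaw":1,"xyz":[0.02,0.11,0],"dr":[-3.6,-2.3,87.5]},{"jaw":1,"xyz":[0.03,0.14,0],"dr":[-3.6,-2.3,87.5]},{"jaw":1,"xyz":[0.04,0.17,0],"dr":[-3.6,-2.3,87.5]},{"jaw":1,"xyz":[0.05,0.2,0],"dr":[-3.6,-2.3,87.5]},{"jaw":1,"xyz":[0.06,0.23,0],"dr":[-3.6,-2.3,87.5]},{"jaw":1,"xyz":[0.07,0.26,0],"dr":[-3.6,-2.3,87.5]},{"jaw":1,"xyz":[0.08,0.29,0],"dr":[-3.6,-2.3,87.5]},{"jaw":1,"xyz":[0.09,0.32,0],"dr":[-3.6,-2.3,87.5]},{"jaw":1,"xyz":[0.1,0.35,0],"dr":[-3.6,-2.3,87.5]},{"jaw":1,"xyz":[0.11,0.38,0],"dr":[-3.6,-2.3,87.5]},{"jaw":1,"xyz":[0.115,0.41,-0.01],"dr":[-3.6,-2.3,87.5]},{"jaw":1,"xyz":[0.12,0.44,-0.015],"dr":[-3.6,-2.3,87.5]},{"jaw":1,"xyz":[0.122,0.466,-0.022],"dr":[-3.6,-2.3,87.5]},{"jaw":1,"xyz":[0.122,0.466,-0.022],"dr":[-3.6,-2.3,87.5]},{"jaw":1,"xyz":[0.122,0.466,-0.022],"dr":[-3.6,-2.3,87.5]}])

```text
clock: 4.98
eef_pos: [565.0, 388.8, 228.1]
eef_rot: [-0.0, 0.793, 0.609, -0.001]
ft_force: [0.1, -0.7, 0.7]
opening: 0.998
finger_force: 0.0
```

```bash
python3 -c "
from g import *
go([566,388,230],72)"
```

```text
clock 4.98 at [565.  388.8 228.1] th -14.9 shift [ 0.001  -0.0008  0.0019] dr [ 1.300e-01 -3.000e-02  8.693e+01] F [ 0.12 -0.66  0.71] open 0.998 J [ 0.6   0.53  0.43  1.47 -0.    2.43]
```

Now I turn to 72° and look down with the wrist camera before grasping.

Request:
apply_moves(series=[{"jaw":1,"xyz":[0,0,0],"dr":[0,0,87]},{"jaw":1,"xyz":[0,0,0],"dr":[0,0,87]},{"jaw":1,"xyz":[0,0,0],"dr":[0,0,87]},{"jaw":1,"xyz":[0,0,0],"dr":[0,0,87]},{"jaw":1,"xyz":[0,0,0],"dr":[0,0,87]},{"jaw":1,"xyz":[0,0,0],"dr":[0,0,87]},{"jaw":1,"xyz":[0,0,0],"dr":[0,0,87]},{"jaw":1,"xyz":[0,0,0],"dr":[0,0,87]},{"jaw":1,"xyz":[0,0,0],"dr":[0,0,87]},{"jaw":1,"xyz":[0,0,0],"dr":[0,0,87]},{"jaw":1,"xyz":[0,0,0],"dr":[0,0,87]},{"jaw":1,"xyz":[0,0,0],"dr":[0,0,87]},{"jaw":1,"xyz":[0,0,0],"dr":[0,0,87]},{"jaw":1,"xyz":[0,0,0],"dr":[0,0,87]}])

```text
clock: 6.15
eef_pos: [565.7, 386.8, 230.3]
eef_rot: [0.0, 0.158, 0.987, 0.0]
ft_force: [0.3, 0.2, -0.2]
opening: 1.002
finger_force: 0.0
```

```bash
python3 - <<'E'
from g import *
import m; from m import rep,box
img,d,W,ci=cap('wrist','w2.png'); m.load(img,W)
H,S,V,Z=m.H,m.S,m.V,m.Z
full=((320,200),(320,200))
rep('blue',box((H>100)&(H<130)&(S>120)&(Z>15)&(Z<25)&(W[...,0]<640)&(W[...,1]>320),*full))
rep('ridge',box((S<70)&(V>120)&(Z>45)&(Z<60)&(W[...,0]<640)&(W[...,0]>500)&(W[...,1]>330),*full))
rep('mat',box((Z<10)&(H<25)&(S>60)&(V>60)&(W[...,1]>280)&(W[...,0]>470),*full))
go([566,388,80],72)
E
```

```text
blue 947 mean [562.1 387.8  23.4] rect [568.2 386.2] [35.1 79.4] 70.8 z [22.2 23.5 24.6]
ridge 686 mean [566.9 386.9  55.2] rect [568.3 386.3] [15.7 59.7] 70.1 z [53.2 55.3 56.6]
mat 11822 mean [1163.6  757.9 -303.9] rect [1554.4  735.4] [2144.   905.5] 40.2 z [-749.6    2.7    4.6]
clock 6.2 at [565.6 387.  230.1] th 71.7 shift [ 0.0004  0.001  -0.1501] dr [-0.01  0.02  0.3 ] F [ 0.4  -0.16 -0.24] open 1.0 J [ 0.6   0.53  0.43  1.47 -0.    0.92]
```

View pics/w2.png

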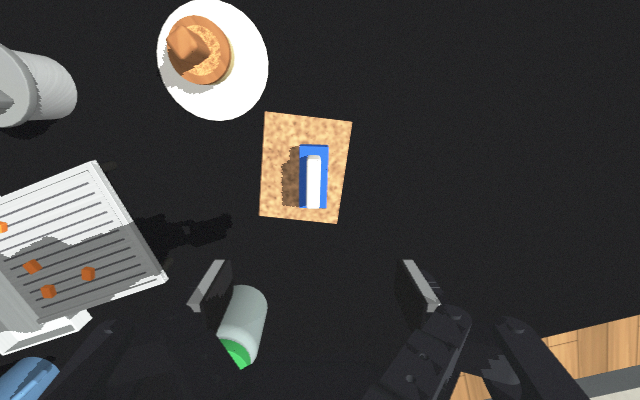

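The wrist view shows the scraper at (313,178) on the mat, long axis at -20°, centre (568,386). I descend and grip.

Request:
apply_moves(series=[{"jaw":1,"xyz":[0.0025,-0.0007,-0.03],"dr":[0,0,-1.6]},{"jaw":1,"xyz":[0.0025,-0.0007,-0.06],"dr":[0,0,-1.6]},{"jaw":1,"xyz":[0.0025,-0.0007,-0.09],"dr":[0,0,-1.6]},{"jaw":1,"xyz":[0.0025,-0.0007,-0.12],"dr":[0,0,-1.6]},{"jaw":1,"xyz":[0.0025,-0.0007,-0.15],"dr":[0,0,-1.6]},{"jaw":1,"xyz":[0.0025,-0.0007,-0.17],"dr":[0,0,-1.6]},{"jaw":1,"xyz":[0.0025,-0.0007,-0.185],"dr":[0,0,-1.6]},{"jaw":1,"xyz":[0.0025,-0.0007,-0.195],"dr":[0,0,-1.6]},{"jaw":1,"xyz":[0.0025,-0.0007,-0.202],"dr":[0,0,-1.6]},{"jaw":1,"xyz":[0.0025,-0.0007,-0.202],"dr":[0,0,-1.6]},{"jaw":1,"xyz":[0.0025,-0.0007,-0.202],"dr":[0,0,-1.6]},{"jaw":0,"xyz":[0.0025,-0.0007,-0.202],"dr":[0,0,-1.6]},{"jaw":0,"xyz":[0.0025,-0.0007,-0.202],"dr":[0,0,-1.6]},{"jaw":0,"xyz":[0.0025,-0.0007,-0.202],"dr":[0,0,-1.6]},{"jaw":0,"xyz":[0.0025,-0.0007,-0.202],"dr":[0,0,-1.6]},{"jaw":0,"xyz":[0.0025,-0.0007,-0.202],"dr":[0,0,-1.6]},{"jaw":0,"xyz":[0.0025,-0.0007,-0.202],"dr":[0,0,-1.6]},{"jaw":0,"xyz":[0.0025,-0.0007,-0.202],"dr":[0,0,-1.6]},{"jaw":0,"xyz":[0.0025,-0.0007,-0.202],"dr":[0,0,-1.6]},{"jaw":0,"xyz":[0.0025,-0.0007,-0.202],"dr":[0,0,-1.6]}], newtons=60)

```text
clock: 7.87
eef_pos: [568.1, 387.2, 27.9]
eef_rot: [0.0, 0.171, 0.985, 0.0]
ft_force: [-0.8, -1.5, 3.1]
opening: 0.179
finger_force: 59.1
```

```bash
python3 -c "
from g import *
go([582.5,110,150],91);go([582.5,110,150],70)"
```

```text
clock 7.87 at [568.1 387.2  27.9] th 70.4 shift [ 0.0144 -0.2772  0.1221] dr [-2.000e-02  1.000e-02  2.065e+01] F [-0.8  -1.46  3.12] open 0.179 J [0.6  0.63 0.08 1.02 0.   0.94]
clock 7.87 at [568.1 387.2  27.9] th 70.4 shift [ 0.0144 -0.2772  0.1221] dr [-0.02  0.02 -0.35] F [-0.8  -1.46  3.12] open 0.179 J [0.6  0.63 0.08 1.02 0.   0.94]
```

Request:
apply_moves(series=[{"jaw":0,"xyz":[0,0,0.02],"dr":[0,0,0]},{"jaw":0,"xyz":[0,0,0.05],"dr":[0,0,0]},{"jaw":0,"xyz":[0,0,0.08],"dr":[0,0,0]},{"jaw":0,"xyz":[0,-0.01,0.11],"dr":[0,0,3]},{"jaw":0,"xyz":[0.002,-0.03,0.122],"dr":[0,0,6]},{"jaw":0,"xyz":[0.004,-0.06,0.122],"dr":[0,0,9]},{"jaw":0,"xyz":[0.006,-0.09,0.122],"dr":[0,0,12]},{"jaw":0,"xyz":[0.008,-0.12,0.122],"dr":[0,0,15]},{"jaw":0,"xyz":[0.01,-0.15,0.122],"dr":[0,0,18]},{"jaw":0,"xyz":[0.012,-0.18,0.122],"dr":[0,0,20.6]},{"jaw":0,"xyz":[0.0144,-0.21,0.122],"dr":[0,0,20.6]},{"jaw":0,"xyz":[0.0144,-0.24,0.122],"dr":[0,0,20.6]},{"jaw":0,"xyz":[0.0144,-0.26,0.122],"dr":[0,0,20.6]},{"jaw":0,"xyz":[0.0144,-0.2772,0.122],"dr":[0,0,20.6]},{"jaw":0,"xyz":[0.0144,-0.2772,0.122],"dr":[0,0,20.6]},{"jaw":0,"xyz":[0.0144,-0.2772,0.122],"dr":[0,0,20.6]}])

```text
clock: 9.2
eef_pos: [582.3, 109.1, 149.4]
eef_rot: [-0.0, -0.007, 1.0, 0.0]
ft_force: [0.0, 0.2, -2.2]
opening: 0.174
finger_force: 58.7
```

```bash
python3 - <<'E'
from g import *
import m; from m import rep,box
img,d,W,ci=cap('wrist','w3.png'); m.load(img,W)
H,S,V,Z=m.H,m.S,m.V,m.Z
full=((320,200),(320,200))
rep('blue',box((H>100)&(H<130)&(S>120)&(Z>60)&(W[...,0]<680)&(W[...,1]<230),*full))
rep('plate',box((Z>42)&(Z<53)&(V>40)&(S<60)&(W[...,0]>440)&(W[...,0]<660),*full))
mm=box((H<20)&(S>150)&(V>60)&(Z>-5)&(Z<70)&(W[...,1]<170)&(W[...,0]>440),*full).astype(np.uint8)
n,l,st,c=cv2.connectedComponentsWithStats(mm)
for k in range(1,n):
    if st[k,4]>20: print('chip',st[k,4],c[k].round(1),np.median(W[l==k],0).round(1))
go([582.5,110,75],91)
E
```

```text
blue 2932 mean [554.  108.9 143.6] rect [562.6 108.3] [114.6  44.1] 82.5 z [132.1 144.9 146. ]
plate 39727 mean [536.3  51.1  46.4] rect [552.6  55.7] [172.5 200.6] 1.9 z [44.5 45.7 51.7]
chip 373 [177.3 102.3] [498.2   1.   54.2]
chip 307 [194.4 177.2] [558.7   7.3  54.2]
chip 230 [267.8 212.3] [589.7  69.   54.4]
chip 265 [196.5 218.6] [597.1   4.3  54.2]
clock 9.25 at [582.4 109.9 149.4] th 90.9 shift [ 0.0001  0.0001 -0.0744] dr [-0.02 -0.02  0.09] F [-0.24  0.05 -0.25] open 0.178 J [ 0.19  0.39 -0.01  1.18  0.    0.17]
```

View pics/w3.png

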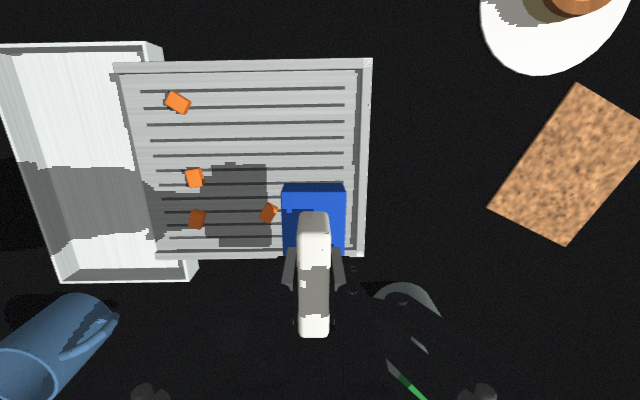

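Request:
apply_moves(series=[{"jaw":0,"xyz":[0,0,-0.02],"dr":[0,0,0.3]},{"jaw":0,"xyz":[0,0,-0.04],"dr":[0,0,0.3]},{"jaw":0,"xyz":[0,0,-0.06],"dr":[0,0,0.3]},{"jaw":0,"xyz":[0,0,-0.07],"dr":[0,0,0.3]},{"jaw":0,"xyz":[0,0,-0.075],"dr":[0,0,0.3]},{"jaw":0,"xyz":[0,0,-0.077],"dr":[0,0,0.3]},{"jaw":0,"xyz":[0,0,-0.0785],"dr":[0,0,0.3]},{"jaw":0,"xyz":[0,0,-0.0785],"dr":[0,0,0.3]},{"jaw":0,"xyz":[0,0,-0.0785],"dr":[0,0,0.3]}])

```text
clock: 10.0
eef_pos: [583.0, 110.1, 72.0]
eef_rot: [0.001, -0.011, 1.0, 0.0]
ft_force: [-0.3, -0.2, -1.9]
opening: 0.178
finger_force: 58.9
```

Request:
apply_moves(series=[{"jaw":0,"xyz":[0,0,-0.001],"dr":[0,0,0]},{"jaw":0,"xyz":[0,0,-0.0015],"dr":[0,0,0]},{"jaw":0,"xyz":[0,0,-0.0015],"dr":[0,0,0]},{"jaw":0,"xyz":[0,0,-0.0015],"dr":[0,0,0]}])

```text
clock: 10.33
eef_pos: [582.6, 109.9, 69.9]
eef_rot: [0.0, -0.011, 1.0, 0.0]
ft_force: [-0.1, -0.6, 0.3]
opening: 0.175
finger_force: 59.1
```

Request:
apply_moves(series=[{"jaw":0,"xyz":[0,-0.008,0],"dr":[0,0,0]},{"jaw":0,"xyz":[0,-0.018,0],"dr":[0,0,0]},{"jaw":0,"xyz":[0,-0.028,0],"dr":[0,0,0]},{"jaw":0,"xyz":[0.001,-0.038,0],"dr":[0,0,0]},{"jaw":0,"xyz":[0.001,-0.048,0],"dr":[0,0,0]},{"jaw":0,"xyz":[0.001,-0.058,0],"dr":[0,0,0]},{"jaw":0,"xyz":[0.001,-0.068,0],"dr":[0,0,0]},{"jaw":0,"xyz":[0.002,-0.078,0],"dr":[0,0,0]},{"jaw":0,"xyz":[0.002,-0.088,0],"dr":[0,0,0]},{"jaw":0,"xyz":[0.002,-0.098,0],"dr":[0,0,0]},{"jaw":0,"xyz":[0.002,-0.108,0],"dr":[0,0,0]},{"jaw":0,"xyz":[0.003,-0.118,0],"dr":[0,0,0]},{"jaw":0,"xyz":[0.003,-0.128,0],"dr":[0,0,0]},{"jaw":0,"xyz":[0.003,-0.138,0],"dr":[0,0,0]},{"jaw":0,"xyz":[0.003,-0.146,0],"dr":[0,0,0]},{"jaw":0,"xyz":[0.003,-0.154,0],"dr":[0,0,0]},{"jaw":0,"xyz":[0.003,-0.16,0],"dr":[0,0,0]},{"jaw":0,"xyz":[0.003,-0.165,0],"dr":[0,0,0]},{"jaw":0,"xyz":[0.003,-0.165,0],"dr":[0,0,0]}])

```text
clock: 11.92
eef_pos: [585.5, -56.7, 69.9]
eef_rot: [0.0, -0.011, 1.0, -0.0]
ft_force: [-0.2, -0.6, 5.6]
opening: 0.178
finger_force: 59.9
```

```bash
cat > chips.py <<'E'
from g import *
import m; from m import rep,box
import sys
cam=sys.argv[1]
img,d,W,ci=cap(cam,sys.argv[2]); m.load(img,W)
H,S,V,Z=m.H,m.S,m.V,m.Z
mm=box((H<20)&(S>150)&(V>60)&(W[...,1]<170)&(W[...,1]>-250)&(W[...,0]>440)&(W[...,0]<720),(320,200),(320,200)).astype(np.uint8)
n,l,st,c=cv2.connectedComponentsWithStats(mm)
for k in range(1,n):
    if st[k,4]>=3: print('chip',st[k,4],c[k].round(1),np.median(W[l==k],0).round(1))
E
python3 chips.py wrist w4.png; python3 chips.py side s2.png
python3 -c "
from g import *
go([516,70,100],91.3)"
```

```text
chip 816 [421.1  99.3] [498.2  -1.8  54.3]
chip 91 [307.6 178.6] [552.  -61.   14.8]
chip 72 [279.4 229.4] [592.8 -82.4  12.4]
chip 33 [334.4 227.5] [496.9   2.7  53.9]
clock 12.02 at [585.5 -56.6  69.9] th 91.2 shift [-0.0695  0.1266  0.0301] dr [0.08 0.02 0.09] F [-0.5  -1.3   6.16] open 0.179 J [-0.1   0.44 -0.14  0.99 -0.   -0.12]
```

Request:
apply_moves(series=[{"jaw":0,"xyz":[0,0,0.015],"dr":[0,0,0]},{"jaw":0,"xyz":[0,0,0.03],"dr":[0,0,0]},{"jaw":0,"xyz":[-0.02,0.03,0.035],"dr":[0,0,0]},{"jaw":0,"xyz":[-0.04,0.06,0.035],"dr":[0,0,0]},{"jaw":0,"xyz":[-0.06,0.09,0.035],"dr":[0,0,0]},{"jaw":0,"xyz":[-0.0675,0.112,0.03],"dr":[0,0,0]},{"jaw":0,"xyz":[-0.0675,0.112,0.015],"dr":[0,0,0]},{"jaw":0,"xyz":[-0.0675,0.112,0.005],"dr":[0,0,0]},{"jaw":0,"xyz":[-0.0675,0.112,0.0015],"dr":[0,0,0]},{"jaw":0,"xyz":[-0.0675,0.112,0.0005],"dr":[0,0,0]},{"jaw":0,"xyz":[-0.0675,0.112,0.0005],"dr":[0,0,0]},{"jaw":0,"xyz":[-0.0675,0.112,0.0005],"dr":[0,0,0]}])

```text
clock: 13.02
eef_pos: [518.1, 55.8, 69.9]
eef_rot: [-0.0, -0.01, 1.0, -0.0]
ft_force: [-1.1, -0.8, 0.1]
opening: 0.174
finger_force: 59.3
```

Request:
apply_moves(series=[{"jaw":0,"xyz":[0,-0.008,0],"dr":[0,0,0]},{"jaw":0,"xyz":[0,-0.018,0],"dr":[0,0,0]},{"jaw":0,"xyz":[0,-0.028,0],"dr":[0,0,0]},{"jaw":0,"xyz":[0.001,-0.038,0],"dr":[0,0,0]},{"jaw":0,"xyz":[0.001,-0.048,0],"dr":[0,0,0]},{"jaw":0,"xyz":[0.001,-0.058,0],"dr":[0,0,0]},{"jaw":0,"xyz":[0.001,-0.068,0],"dr":[0,0,0]},{"jaw":0,"xyz":[0.002,-0.078,0],"dr":[0,0,0]},{"jaw":0,"xyz":[0.002,-0.086,0],"dr":[0,0,0]},{"jaw":0,"xyz":[0.002,-0.094,0],"dr":[0,0,0]},{"jaw":0,"xyz":[0.002,-0.102,0],"dr":[0,0,0]},{"jaw":0,"xyz":[0.002,-0.11,0],"dr":[0,0,0]},{"jaw":0,"xyz":[0.002,-0.11,0],"dr":[0,0,0]},{"jaw":0,"xyz":[0.002,-0.11,0.02],"dr":[0,0,0]},{"jaw":0,"xyz":[0.002,-0.11,0.05],"dr":[0,0,0]},{"jaw":0,"xyz":[0.002,-0.11,0.08],"dr":[0,0,0]},{"jaw":0,"xyz":[0.002,-0.09,0.1],"dr":[0,0,0]},{"jaw":0,"xyz":[0.01,-0.06,0.12],"dr":[0,0,0]},{"jaw":0,"xyz":[0.02,-0.03,0.14],"dr":[0,0,0]},{"jaw":0,"xyz":[0.03,0,0.14],"dr":[0,0,0]}])

```text
clock: 14.68
eef_pos: [549.6, 58.3, 214.4]
eef_rot: [0.003, -0.011, 1.0, 0.0]
ft_force: [0.8, -0.5, -2.7]
opening: 0.179
finger_force: 59.2
```

```bash
python3 chips.py wrist w5.png; python3 chips.py side s3.png
python3 - <<'E'
from g import *
import m; from m import rep,box
img,d,W,ci=cap('top','t3.png'); m.load(img,W)
rep('mat',box((m.Z<8)&(m.H<25)&(m.S>60)&(m.V>60),(187,207),(32,32)))
rep('brush top',box((m.Z>60),(201,257),(36,36)))
rep('brush head',box((m.Z>20)&(m.Z<50),(201,257),(36,36)))
go([558,378,200],70)
E
```

```text
chip 70 [212.2 138. ] [505.8 -59.7  19.4]
chip 101 [217.2 180.6] [558.3 -59.9  15.1]
chip 117 [207.3 206.4] [593.  -76.3  12.3]
chip 90 [221.2 210.3] [596.7 -58.2  15.2]
mat 1148 mean [557.2 376.    2.8] rect [558.9 378.1] [121.6 147.8] 65.9 z [-2.3  3.   7.1]
brush top 1228 mean [402.8 101.3 690.3] rect [399.9 201. ] [116.4 255.5] 5.3 z [ 80.3 727.8 744.7]
brush head 296 mean [393.8 315.   33.9] rect [393.4 318.5] [61.5 66.2] 1.2 z [28.4 33.9 39.8]
clock 14.83 at [548.4  59.  210.2] th 91.4 shift [ 0.0096  0.319  -0.0102] dr [-1.000e-02  4.000e-02 -2.145e+01] F [-0.53 -0.29 -1.8 ] open 0.174 J [0.11 0.29 0.01 1.28 0.   0.08]
```

View pics/w5.png

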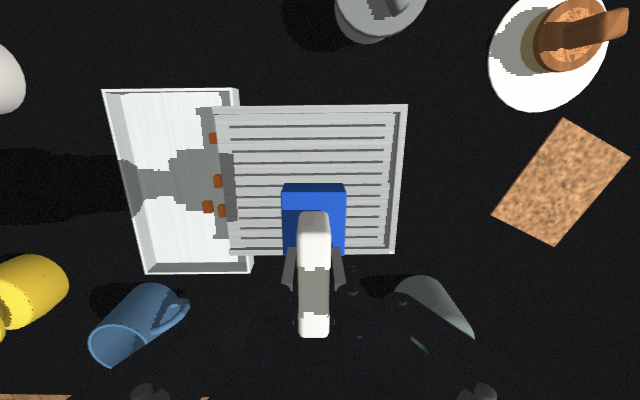

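Four chips lie in the tray at (208–221, 138–210), and the plate is bare. The scraper goes back to the mat centre.

Request:
apply_moves(series=[{"jaw":0,"xyz":[0,0.02,0],"dr":[0,0,-3]},{"jaw":0,"xyz":[0.001,0.05,0],"dr":[0,0,-6]},{"jaw":0,"xyz":[0.002,0.08,0],"dr":[0,0,-9]},{"jaw":0,"xyz":[0.003,0.11,0],"dr":[0,0,-12]},{"jaw":0,"xyz":[0.004,0.14,0],"dr":[0,0,-15]},{"jaw":0,"xyz":[0.005,0.17,0],"dr":[0,0,-18]},{"jaw":0,"xyz":[0.006,0.2,0],"dr":[0,0,-21.4]},{"jaw":0,"xyz":[0.007,0.23,0],"dr":[0,0,-21.4]},{"jaw":0,"xyz":[0.008,0.26,0],"dr":[0,0,-21.4]},{"jaw":0,"xyz":[0.0095,0.29,0],"dr":[0,0,-21.4]},{"jaw":0,"xyz":[0.0095,0.319,-0.01],"dr":[0,0,-21.4]},{"jaw":0,"xyz":[0.0095,0.319,-0.04],"dr":[0,0,-21.4]},{"jaw":0,"xyz":[0.0095,0.319,-0.07],"dr":[0,0,-21.4]},{"jaw":0,"xyz":[0.0095,0.319,-0.1],"dr":[0,0,-21.4]},{"jaw":0,"xyz":[0.0095,0.319,-0.13],"dr":[0,0,-21.4]},{"jaw":0,"xyz":[0.0095,0.319,-0.15],"dr":[0,0,-21.4]},{"jaw":0,"xyz":[0.0095,0.319,-0.16],"dr":[0,0,-21.4]},{"jaw":0,"xyz":[0.0095,0.319,-0.165],"dr":[0,0,-21.4]},{"jaw":0,"xyz":[0.0095,0.319,-0.17],"dr":[0,0,-21.4]},{"jaw":0,"xyz":[0.0095,0.319,-0.17],"dr":[0,0,-21.4]}])

```text
clock: 16.5
eef_pos: [557.8, 375.8, 40.3]
eef_rot: [0.0, 0.175, 0.985, 0.0]
ft_force: [-0.2, -0.0, -1.1]
opening: 0.181
finger_force: 59.3
```

```bash
python3 -c "
from g import *
go([558.5,378,28],70)"
```

```text
clock 16.5 at [557.8 375.8  40.3] th 69.8 shift [ 0.0007  0.0022 -0.0123] dr [-0.02  0.02  0.16] F [-0.21 -0.01 -1.06] open 0.181 J [0.59 0.59 0.05 1.03 0.   0.94]
```

Request:
apply_moves(series=[{"jaw":0,"xyz":[0.0007,0.002,-0.005],"dr":[0,0,0]},{"jaw":0,"xyz":[0.0007,0.002,-0.009],"dr":[0,0,0]},{"jaw":0,"xyz":[0.0007,0.002,-0.0115],"dr":[0,0,0]},{"jaw":0,"xyz":[0.0007,0.002,-0.0125],"dr":[0,0,0]},{"jaw":0,"xyz":[0.0007,0.002,-0.0125],"dr":[0,0,0]},{"jaw":1,"xyz":[0.0007,0.002,-0.0125],"dr":[0,0,0]},{"jaw":1,"xyz":[0.0007,0.002,-0.0125],"dr":[0,0,0]},{"jaw":1,"xyz":[0.0007,0.002,-0.0125],"dr":[0,0,0]},{"jaw":1,"xyz":[0.0007,0.002,-0.0125],"dr":[0,0,0]},{"jaw":1,"xyz":[0.0007,0.002,-0.0125],"dr":[0,0,0]},{"jaw":1,"xyz":[0.0007,0.002,-0.0125],"dr":[0,0,0]},{"jaw":1,"xyz":[0.0007,0.002,0.005],"dr":[0,0,0]},{"jaw":1,"xyz":[0.0007,0.002,0.03],"dr":[0,0,0]},{"jaw":1,"xyz":[0.0007,0.002,0.065],"dr":[0,0,0]},{"jaw":1,"xyz":[0.0007,0.002,0.105],"dr":[0,0,0]},{"jaw":1,"xyz":[0.0007,0.002,0.145],"dr":[0,0,0]},{"jaw":1,"xyz":[-0.04,-0.015,0.175],"dr":[0,0,0]},{"jaw":1,"xyz":[-0.07,-0.025,0.19],"dr":[0,0,0]},{"jaw":1,"xyz":[-0.1,-0.035,0.19],"dr":[0,0,0]},{"jaw":1,"xyz":[-0.1,-0.035,0.19],"dr":[0,0,0]}])

```text
clock: 18.17
eef_pos: [452.3, 338.7, 232.1]
eef_rot: [-0.001, 0.174, 0.985, -0.0]
ft_force: [1.1, 0.2, -0.4]
opening: 1.0
finger_force: 0.0
```

```bash
cat > bm.py <<'E'
from g import *
import m; from m import rep,box
import sys
img,d,W,ci=cap('wrist',sys.argv[1]); m.load(img,W); np.save('wW.npy',W)
H,S,V,Z=m.H,m.S,m.V,m.Z
full=((320,200),(320,200)); X,Y=W[...,0],W[...,1]
near=(X>300)&(X<480)&(Y>230)&(Y<420)
rep('top',box((Z>73)&(Z<82)&near,*full))
rep('head',box((Z>25)&(Z<38)&near,*full))
rep('saucer',box((Z>-3)&(Z<8)&(V>80)&(S<60)&near,*full))
rep('ridge',box((S<70)&(V>120)&(Z>45)&(Z<60)&(X<640)&(X>480)&(Y>320),*full))
go([394,317,230],70)
E
python3 bm.py w6.png
```

```text
top 483 mean [395.3 314.6  76.6] rect [395.5 314. ] [23.6 23.7] 14.0 z [73.9 76.8 78.2]
head 1907 mean [394.1 316.1  33.4] rect [396.1 313.5] [65.2 65.1] 70.0 z [32.2 33.5 34.7]
saucer 5680 mean [404.6 319.9   3.4] rect [405.  315.3] [131.4 130.4] 69.2 z [1.9 3.5 4.7]
ridge 609 mean [555.8 378.5  54.6] rect [558.6 378.5] [16.1 60.4] 69.9 z [48.8 55.3 56.7]
clock 18.22 at [454.9 339.9 231.6] th 69.9 shift [-0.0609 -0.0229 -0.0016] dr [-0.03  0.03  0.08] F [ 1.02  0.13 -0.45] open 1.004 J [0.64 0.31 0.09 1.35 0.   0.99]
```

View pics/w6.png

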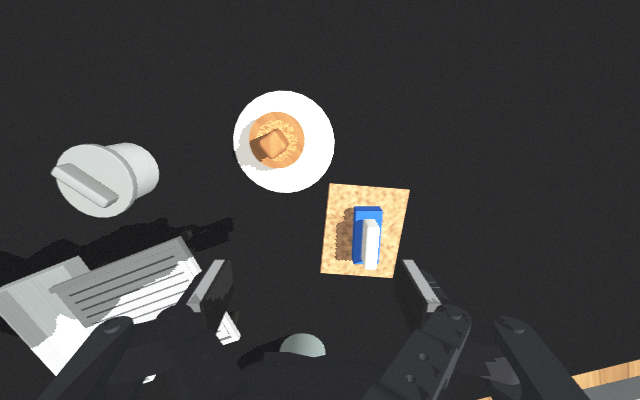

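Scraper stands at the mat centre (365,240); the brush handle is at (273,143), centre (395.5,314), faces at 14°/104°. I grip it with the jaw line at 104°.

Request:
apply_moves(series=[{"jaw":1,"xyz":[-0.03,-0.012,0],"dr":[0,0,7]},{"jaw":1,"xyz":[-0.0594,-0.0259,0],"dr":[0,0,14]},{"jaw":1,"xyz":[-0.0594,-0.0259,0],"dr":[0,0,21]},{"jaw":1,"xyz":[-0.0594,-0.0259,0],"dr":[0,0,28]},{"jaw":1,"xyz":[-0.0594,-0.0259,0],"dr":[0,0,34.1]},{"jaw":1,"xyz":[-0.0594,-0.0259,-0.03],"dr":[0,0,34.1]},{"jaw":1,"xyz":[-0.0594,-0.0259,-0.06],"dr":[0,0,34.1]},{"jaw":1,"xyz":[-0.0594,-0.0259,-0.09],"dr":[0,0,34.1]},{"jaw":1,"xyz":[-0.0594,-0.0259,-0.12],"dr":[0,0,34.1]},{"jaw":1,"xyz":[-0.0594,-0.0259,-0.12],"dr":[0,0,34.1]},{"jaw":1,"xyz":[-0.0594,-0.0259,-0.12],"dr":[0,0,34.1]}])

```text
clock: 19.13
eef_pos: [397.8, 314.6, 109.2]
eef_rot: [-0.001, -0.121, 0.993, -0.001]
ft_force: [0.4, -0.3, 1.2]
opening: 0.998
finger_force: 0.0
```

```bash
python3 -c "
from g import *
go([395.5,314,38],104)"
```

```text
clock 19.13 at [397.8 314.6 109.2] th 103.9 shift [-0.0023 -0.0006 -0.0712] dr [ 0.12 -0.15  0.05] F [ 0.41 -0.27  1.21] open 0.998 J [ 0.67  0.28 -0.28  1.01 -0.    0.43]
```

Request:
apply_moves(series=[{"jaw":1,"xyz":[-0.002,-0.0006,-0.03],"dr":[0,0,0]},{"jaw":1,"xyz":[-0.002,-0.0006,-0.05],"dr":[0,0,0]},{"jaw":1,"xyz":[-0.002,-0.0006,-0.064],"dr":[0,0,0]},{"jaw":1,"xyz":[-0.002,-0.0006,-0.071],"dr":[0,0,0]},{"jaw":1,"xyz":[-0.002,-0.0006,-0.071],"dr":[0,0,0]},{"jaw":1,"xyz":[-0.002,-0.0006,-0.071],"dr":[0,0,0]},{"jaw":0,"xyz":[-0.002,-0.0006,-0.071],"dr":[0,0,0]},{"jaw":0,"xyz":[-0.002,-0.0006,-0.071],"dr":[0,0,0]},{"jaw":0,"xyz":[-0.002,-0.0006,-0.071],"dr":[0,0,0]},{"jaw":0,"xyz":[-0.002,-0.0006,-0.071],"dr":[0,0,0]},{"jaw":0,"xyz":[-0.002,-0.0006,-0.071],"dr":[0,0,0]},{"jaw":0,"xyz":[-0.002,-0.0006,-0.071],"dr":[0,0,0]},{"jaw":0,"xyz":[-0.002,-0.0006,-0.071],"dr":[0,0,0]},{"jaw":0,"xyz":[-0.002,-0.0006,-0.071],"dr":[0,0,0]}], newtons=80)

```text
clock: 20.3
eef_pos: [396.3, 314.6, 39.5]
eef_rot: [0.0, -0.121, 0.993, 0.0]
ft_force: [0.2, -1.2, 6.0]
opening: 0.27
finger_force: 78.3
```

```bash
python3 -c "
from g import *
go([500,-100,220],104);go([440.8,-310,220],104)"
```

```text
clock 20.3 at [396.3 314.6  39.5] th 104.0 shift [ 0.1037 -0.4146  0.1805] dr [-0.03  0.04  0.05] F [ 0.2  -1.22  6.  ] open 0.27 J [ 0.67  0.35 -0.39  0.83 -0.    0.43]
clock 20.3 at [396.3 314.6  39.5] th 104.0 shift [ 0.0445 -0.6246  0.1805] dr [-0.03  0.04  0.05] F [ 0.2  -1.22  6.  ] open 0.27 J [ 0.67  0.35 -0.39  0.83 -0.    0.43]
```

Request:
apply_moves(series=[{"jaw":0,"xyz":[0,0,0.02],"dr":[0,0,0]},{"jaw":0,"xyz":[0,0,0.05],"dr":[0,0,0]},{"jaw":0,"xyz":[0,0,0.08],"dr":[0,0,0]},{"jaw":0,"xyz":[0,0,0.11],"dr":[0,0,0]},{"jaw":0,"xyz":[0,0,0.14],"dr":[0,0,0]},{"jaw":0,"xyz":[0.005,-0.02,0.165],"dr":[0,0,0]},{"jaw":0,"xyz":[0.013,-0.05,0.18],"dr":[0,0,0]},{"jaw":0,"xyz":[0.02,-0.08,0.18],"dr":[0,0,0]},{"jaw":0,"xyz":[0.028,-0.11,0.18],"dr":[0,0,0]},{"jaw":0,"xyz":[0.035,-0.14,0.18],"dr":[0,0,0]},{"jaw":0,"xyz":[0.043,-0.17,0.18],"dr":[0,0,0]},{"jaw":0,"xyz":[0.05,-0.2,0.18],"dr":[0,0,0]},{"jaw":0,"xyz":[0.058,-0.23,0.18],"dr":[0,0,0]},{"jaw":0,"xyz":[0.065,-0.26,0.18],"dr":[0,0,0]},{"jaw":0,"xyz":[0.073,-0.29,0.18],"dr":[0,0,0]},{"jaw":0,"xyz":[0.08,-0.32,0.18],"dr":[0,0,0]},{"jaw":0,"xyz":[0.088,-0.35,0.18],"dr":[0,0,0]},{"jaw":0,"xyz":[0.095,-0.38,0.18],"dr":[0,0,0]},{"jaw":0,"xyz":[0.1037,-0.4146,0.18],"dr":[0,0,0]},{"jaw":0,"xyz":[0.1037,-0.4146,0.18],"dr":[0,0,0]}])

```text
clock: 21.97
eef_pos: [500.7, -105.0, 218.5]
eef_rot: [-0.0, -0.12, 0.993, -0.001]
ft_force: [-0.3, 0.0, -1.1]
opening: 0.273
finger_force: 78.9
```

```bash
python3 -c "
from g import *
go([441,-310,145],104)"
```

```text
clock 21.97 at [ 500.7 -105.   218.5] th 103.7 shift [-0.0597 -0.205  -0.0735] dr [0.1  0.   0.26] F [-0.32  0.02 -1.09] open 0.273 J [-0.21  0.22 -0.07  1.28 -0.   -0.45]
```

Request:
apply_moves(series=[{"jaw":0,"xyz":[-0.008,-0.03,0],"dr":[0,0,0]},{"jaw":0,"xyz":[-0.017,-0.06,0],"dr":[0,0,0]},{"jaw":0,"xyz":[-0.025,-0.09,-0.01],"dr":[0,0,0]},{"jaw":0,"xyz":[-0.034,-0.12,-0.02],"dr":[0,0,0]},{"jaw":0,"xyz":[-0.042,-0.15,-0.03],"dr":[0,0,0]},{"jaw":0,"xyz":[-0.05,-0.175,-0.04],"dr":[0,0,0]},{"jaw":0,"xyz":[-0.056,-0.195,-0.055],"dr":[0,0,0]},{"jaw":0,"xyz":[-0.0595,-0.21,-0.07],"dr":[0,0,0]},{"jaw":0,"xyz":[-0.0595,-0.21,-0.07],"dr":[0,0,0]},{"jaw":0,"xyz":[-0.0595,-0.21,-0.07],"dr":[0,0,0]},{"jaw":0,"xyz":[-0.0595,-0.21,-0.07],"dr":[0,0,0]}])

```text
clock: 22.88
eef_pos: [440.3, -309.6, 149.4]
eef_rot: [-0.0, -0.122, 0.993, 0.0]
ft_force: [-0.0, -0.0, -1.0]
opening: 0.274
finger_force: 78.9
```

```bash
python3 -c "
from g import *
go([441,-310.5,145],104)
img,d,W,ci=cap('side','s4.png')"
```

```text
clock 22.88 at [ 440.3 -309.6  149.4] th 104.0 shift [ 0.0007 -0.0009 -0.0044] dr [-0.03 -0.01  0.04] F [-0.04 -0.01 -0.99] open 0.274 J [-0.61  0.3  -0.14  1.13  0.   -0.86]
```

View pics/s4.png

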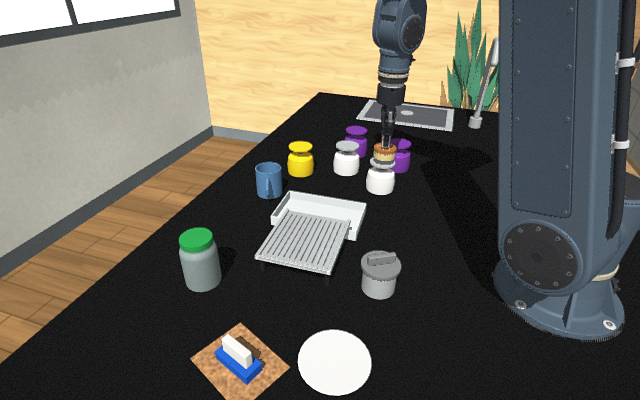

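The side view shows the brush at (385,155) right over the nearer white pump (380,178). I press about 9 mm to feel it.

Request:
apply_moves(series=[{"jaw":0,"xyz":[0.0005,-0.0008,-0.01],"dr":[0,0,0]},{"jaw":0,"xyz":[0.0005,-0.0008,-0.016],"dr":[0,0,0]},{"jaw":0,"xyz":[0.0005,-0.0008,-0.02],"dr":[0,0,0]},{"jaw":0,"xyz":[0.0005,-0.0008,-0.024],"dr":[0,0,0]},{"jaw":0,"xyz":[0.0005,-0.0008,-0.028],"dr":[0,0,0]},{"jaw":0,"xyz":[0.0005,-0.0008,-0.028],"dr":[0,0,0]},{"jaw":0,"xyz":[0.0005,-0.0008,-0.028],"dr":[0,0,0]},{"jaw":0,"xyz":[0.0005,-0.0008,-0.028],"dr":[0,0,0]}])

```text
clock: 23.6
eef_pos: [440.8, -310.9, 121.4]
eef_rot: [0.0, -0.122, 0.993, 0.0]
ft_force: [0.4, 3.1, 3.7]
opening: 0.269
finger_force: 79.8
```

Request:
apply_moves(series=[{"jaw":0,"xyz":[0,0,-0.003],"dr":[0,0,0]},{"jaw":0,"xyz":[0,0,-0.006],"dr":[0,0,0]},{"jaw":0,"xyz":[0,0,-0.0065],"dr":[0,0,0]},{"jaw":0,"xyz":[0,0,-0.0065],"dr":[0,0,0]},{"jaw":0,"xyz":[0,0,-0.0065],"dr":[0,0,0]},{"jaw":0,"xyz":[0,0,-0.0065],"dr":[0,0,0]}])

```text
clock: 24.1
eef_pos: [440.9, -311.1, 115.2]
eef_rot: [0.0, -0.121, 0.993, -0.0]
ft_force: [0.3, 2.0, 6.0]
opening: 0.27
finger_force: 80.1
```

Request:
apply_moves(series=[{"jaw":0,"xyz":[0,0,-0.001],"dr":[0,0,0]},{"jaw":0,"xyz":[0,0,-0.002],"dr":[0,0,0]},{"jaw":0,"xyz":[0,0,-0.002],"dr":[0,0,0]},{"jaw":0,"xyz":[0,0,-0.002],"dr":[0,0,0]}])

```text
clock: 24.43
eef_pos: [441.0, -311.1, 114.4]
eef_rot: [0.001, -0.121, 0.993, -0.001]
ft_force: [-2.4, 4.3, 17.7]
opening: 0.272
finger_force: 81.9
```

The force rises steadily to the stop, then jumps to 18 N, so this pump is the full one. I make the remaining strokes.

Request:
apply_moves(series=[{"jaw":0,"xyz":[0,0,0.008],"dr":[0,0,0]},{"jaw":0,"xyz":[0,0,0.016],"dr":[0,0,0]},{"jaw":0,"xyz":[0,0,0.022],"dr":[0,0,0]},{"jaw":0,"xyz":[0,0,0.022],"dr":[0,0,0]},{"jaw":0,"xyz":[0,0,0.022],"dr":[0,0,0]},{"jaw":0,"xyz":[0,0,0.022],"dr":[0,0,0]},{"jaw":0,"xyz":[0,0,0.015],"dr":[0,0,0]},{"jaw":0,"xyz":[0,0,0.009],"dr":[0,0,0]},{"jaw":0,"xyz":[0,0,0.003],"dr":[0,0,0]},{"jaw":0,"xyz":[0,0,0],"dr":[0,0,0]},{"jaw":0,"xyz":[0,0,0],"dr":[0,0,0]},{"jaw":0,"xyz":[0,0,0],"dr":[0,0,0]},{"jaw":0,"xyz":[0,0,0],"dr":[0,0,0]}])

```text
clock: 25.52
eef_pos: [441.1, -311.3, 114.3]
eef_rot: [0.001, -0.121, 0.993, -0.001]
ft_force: [-5.2, 3.1, 24.4]
opening: 0.275
finger_force: 82.3
```

Request:
apply_moves(series=[{"jaw":0,"xyz":[0,0,0.008],"dr":[0,0,0]},{"jaw":0,"xyz":[0,0,0.016],"dr":[0,0,0]},{"jaw":0,"xyz":[0,0,0.022],"dr":[0,0,0]},{"jaw":0,"xyz":[0,0,0.022],"dr":[0,0,0]},{"jaw":0,"xyz":[0,0,0.022],"dr":[0,0,0]},{"jaw":0,"xyz":[0,0,0.022],"dr":[0,0,0]},{"jaw":0,"xyz":[0,0,0.015],"dr":[0,0,0]},{"jaw":0,"xyz":[0,0,0.009],"dr":[0,0,0]},{"jaw":0,"xyz":[0,0,0.003],"dr":[0,0,0]},{"jaw":0,"xyz":[0,0,0],"dr":[0,0,0]},{"jaw":0,"xyz":[0,0,0],"dr":[0,0,0]},{"jaw":0,"xyz":[0,0,0],"dr":[0,0,0]},{"jaw":0,"xyz":[0,0,0],"dr":[0,0,0]}])

```text
clock: 26.6
eef_pos: [441.0, -311.1, 114.3]
eef_rot: [0.001, -0.122, 0.993, -0.001]
ft_force: [-5.0, 4.8, 25.8]
opening: 0.275
finger_force: 82.4
```

Request:
apply_moves(series=[{"jaw":0,"xyz":[0,0,0.008],"dr":[0,0,0]},{"jaw":0,"xyz":[0,0,0.016],"dr":[0,0,0]},{"jaw":0,"xyz":[0,0,0.022],"dr":[0,0,0]},{"jaw":0,"xyz":[0,0,0.022],"dr":[0,0,0]},{"jaw":0,"xyz":[0,0,0.022],"dr":[0,0,0]},{"jaw":0,"xyz":[0,0,0.022],"dr":[0,0,0]},{"jaw":0,"xyz":[0,0,0.015],"dr":[0,0,0]},{"jaw":0,"xyz":[0,0,0.009],"dr":[0,0,0]},{"jaw":0,"xyz":[0,0,0.003],"dr":[0,0,0]},{"jaw":0,"xyz":[0,0,0],"dr":[0,0,0]},{"jaw":0,"xyz":[0,0,0],"dr":[0,0,0]},{"jaw":0,"xyz":[0,0,0],"dr":[0,0,0]},{"jaw":0,"xyz":[0,0,0],"dr":[0,0,0]}])

```text
clock: 27.68
eef_pos: [441.0, -311.2, 114.3]
eef_rot: [0.001, -0.121, 0.993, -0.001]
ft_force: [-4.6, 4.3, 25.6]
opening: 0.271
finger_force: 82.4
```

Request:
apply_moves(series=[{"jaw":0,"xyz":[0,0,0.015],"dr":[0,0,0]},{"jaw":0,"xyz":[0,0,0.03],"dr":[0,0,0]},{"jaw":0,"xyz":[0,0,0.055],"dr":[0,0,0]},{"jaw":0,"xyz":[0,0,0.085],"dr":[0,0,0]},{"jaw":0,"xyz":[0.007,0.03,0.1],"dr":[0,0,0]},{"jaw":0,"xyz":[0.015,0.06,0.1],"dr":[0,0,0]},{"jaw":0,"xyz":[0.022,0.09,0.1],"dr":[0,0,0]},{"jaw":0,"xyz":[0.03,0.12,0.1],"dr":[0,0,0]},{"jaw":0,"xyz":[0.037,0.15,0.1],"dr":[0,0,0]},{"jaw":0,"xyz":[0.045,0.18,0.1],"dr":[0,0,0]},{"jaw":0,"xyz":[0.053,0.21,0.1],"dr":[0,0,0]},{"jaw":0,"xyz":[0.06,0.24,0.1],"dr":[0,0,0]},{"jaw":0,"xyz":[0.068,0.27,0.1],"dr":[0,0,0]},{"jaw":0,"xyz":[0.076,0.3,0.1],"dr":[0,0,0]},{"jaw":0,"xyz":[0.084,0.33,0.1],"dr":[0,0,0]},{"jaw":0,"xyz":[0.092,0.36,0.1],"dr":[0,0,0]},{"jaw":0,"xyz":[0.1,0.39,0.08],"dr":[0,0,0]},{"jaw":0,"xyz":[0.109,0.422,0.05],"dr":[0,0,0]},{"jaw":0,"xyz":[0.109,0.422,0.02],"dr":[0,0,0]},{"jaw":0,"xyz":[0.109,0.422,0],"dr":[0,0,0]}])

```text
clock: 29.35
eef_pos: [548.4, 112.8, 108.6]
eef_rot: [-0.002, -0.123, 0.992, -0.0]
ft_force: [-0.2, -0.9, -1.4]
opening: 0.276
finger_force: 79.2
```

```bash
python3 - <<'E'
from g import *
go([550,114,84],104)
import m; from m import rep,box
img,d,W,ci=cap('wrist','w7.png'); m.load(img,W)
Z,X,Y=m.Z,W[...,0],W[...,1]
# plate back outer edge / front edge estimate
s=(Z>43)&(Z<54)&(X>455)&(X<650)&(m.S<70)
rep('plate',box(s,(320,200),(320,200)))
l=box((Z>48.5)&(Z<54)&(m.S<70),(320,200),(320,200))
print(np.nanpercentile(Y[l],[2,50,98]),np.nanpercentile(X[l],[2,50,98]))
E
```

```text
clock 29.35 at [548.4 112.8 108.6] th 104.1 shift [ 0.0016  0.0012 -0.0246] dr [ 0.03 -0.21 -0.12] F [-0.19 -0.86 -1.42] open 0.276 J [ 0.2   0.37 -0.15  1.05  0.   -0.04]
plate 47646 mean [533.8  44.9  46.4] rect [548.9 169.6] [172.6 430.4] 1.9 z [44.6 45.8 51.7]
[-40.30225868  66.39020383 376.55597346] [465.19578775 473.95452677 638.30879867]
```

View pics/w7.png

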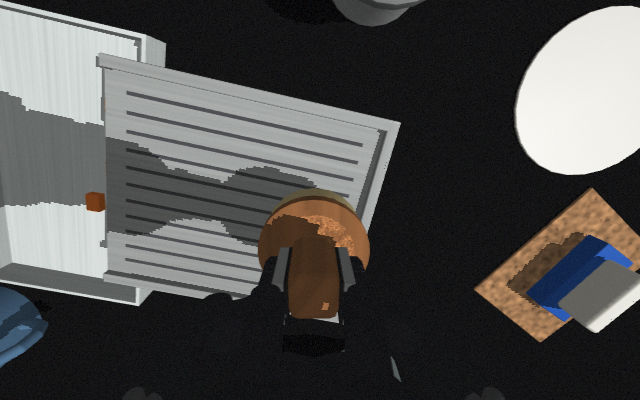

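The held brush is over the back part of the plate (310,240), clear of the back lip. I lower it to contact.

Request:
apply_moves(series=[{"jaw":0,"xyz":[0.001,-0.001,-0.01],"dr":[0,0,0]},{"jaw":0,"xyz":[0.001,-0.001,-0.02],"dr":[0,0,0]},{"jaw":0,"xyz":[0.001,-0.001,-0.025],"dr":[0,0,0]},{"jaw":0,"xyz":[0.001,-0.001,-0.028],"dr":[0,0,0]},{"jaw":0,"xyz":[0.001,-0.001,-0.03],"dr":[0,0,0]},{"jaw":0,"xyz":[0.001,-0.001,-0.03],"dr":[0,0,0]},{"jaw":0,"xyz":[0.001,-0.001,-0.03],"dr":[0,0,0]}])

```text
clock: 29.98
eef_pos: [551.1, 109.9, 83.2]
eef_rot: [0.0, -0.121, 0.993, 0.0]
ft_force: [0.3, -0.3, -1.0]
opening: 0.268
finger_force: 79.2
```

Request:
apply_moves(series=[{"jaw":0,"xyz":[0,0.002,-0.001],"dr":[0,0,0]},{"jaw":0,"xyz":[0,0.002,-0.002],"dr":[0,0,0]},{"jaw":0,"xyz":[0,0.002,-0.0025],"dr":[0,0,0]},{"jaw":0,"xyz":[0,0.002,-0.0025],"dr":[0,0,0]},{"jaw":0,"xyz":[0,0.002,-0.0025],"dr":[0,0,0]}])

```text
clock: 30.4
eef_pos: [551.3, 112.3, 81.6]
eef_rot: [0.001, -0.122, 0.993, 0.0]
ft_force: [-2.3, -0.6, 10.2]
opening: 0.269
finger_force: 81.0
```

Request:
apply_moves(series=[{"jaw":0,"xyz":[0,-0.004,0],"dr":[0,0,0]},{"jaw":0,"xyz":[0,-0.012,0],"dr":[0,0,0]},{"jaw":0,"xyz":[0,-0.02,0],"dr":[0,0,0]},{"jaw":0,"xyz":[0.001,-0.028,0],"dr":[0,0,0]},{"jaw":0,"xyz":[0.001,-0.036,0],"dr":[0,0,0]},{"jaw":0,"xyz":[0.001,-0.044,0],"dr":[0,0,0]},{"jaw":0,"xyz":[0.001,-0.052,0],"dr":[0,0,0]},{"jaw":0,"xyz":[0.001,-0.06,0],"dr":[0,0,0]},{"jaw":0,"xyz":[0.001,-0.068,0],"dr":[0,0,0]},{"jaw":0,"xyz":[0.002,-0.076,0],"dr":[0,0,0]},{"jaw":0,"xyz":[0.002,-0.084,0],"dr":[0,0,0]},{"jaw":0,"xyz":[0.002,-0.092,0],"dr":[0,0,0]},{"jaw":0,"xyz":[0.002,-0.1,0],"dr":[0,0,0]},{"jaw":0,"xyz":[0.002,-0.108,0],"dr":[0,0,0]},{"jaw":0,"xyz":[0.002,-0.115,0],"dr":[0,0,0]},{"jaw":0,"xyz":[0.002,-0.122,0],"dr":[0,0,0]},{"jaw":0,"xyz":[0.002,-0.128,0],"dr":[0,0,0]},{"jaw":0,"xyz":[0.002,-0.132,0],"dr":[0,0,0]},{"jaw":0,"xyz":[0.002,-0.132,0],"dr":[0,0,0]}])

```text
clock: 31.98
eef_pos: [554.1, -20.1, 81.6]
eef_rot: [0.002, -0.121, 0.993, 0.0]
ft_force: [2.2, -1.1, 7.2]
opening: 0.265
finger_force: 80.4
```

Request:
apply_moves(series=[{"jaw":0,"xyz":[0,0.012,0],"dr":[0,0,0]},{"jaw":0,"xyz":[0,0.024,0],"dr":[0,0,0]},{"jaw":0,"xyz":[0,0.036,0],"dr":[0,0,0]},{"jaw":0,"xyz":[0,0.048,0],"dr":[0,0,0]},{"jaw":0,"xyz":[0,0.06,0],"dr":[0,0,0]},{"jaw":0,"xyz":[-0.001,0.072,0],"dr":[0,0,0]},{"jaw":0,"xyz":[-0.001,0.08,0],"dr":[0,0,0]},{"jaw":0,"xyz":[-0.001,0.08,0],"dr":[0,0,0]}])

```text
clock: 32.65
eef_pos: [553.1, 61.4, 81.6]
eef_rot: [0.002, -0.122, 0.993, 0.0]
ft_force: [0.3, 2.8, 8.1]
opening: 0.267
finger_force: 80.4
```

Request:
apply_moves(series=[{"jaw":0,"xyz":[0,-0.01,0],"dr":[0,0,0]},{"jaw":0,"xyz":[0,-0.02,0],"dr":[0,0,0]},{"jaw":0,"xyz":[0,-0.03,0],"dr":[0,0,0]},{"jaw":0,"xyz":[0,-0.04,0],"dr":[0,0,0]},{"jaw":0,"xyz":[0,-0.05,0],"dr":[0,0,0]},{"jaw":0,"xyz":[0.001,-0.06,0],"dr":[0,0,0]},{"jaw":0,"xyz":[0.001,-0.07,0],"dr":[0,0,0]},{"jaw":0,"xyz":[0.001,-0.08,0],"dr":[0,0,0]},{"jaw":0,"xyz":[0.001,-0.08,0],"dr":[0,0,0]},{"jaw":0,"xyz":[0.001,-0.08,0.02],"dr":[0,0,0]},{"jaw":0,"xyz":[0.001,-0.08,0.05],"dr":[0,0,0]},{"jaw":0,"xyz":[0.001,-0.08,0.08],"dr":[0,0,0]},{"jaw":0,"xyz":[0.001,-0.08,0.11],"dr":[0,0,0]},{"jaw":0,"xyz":[0.001,-0.08,0.14],"dr":[0,0,0]},{"jaw":0,"xyz":[0.001,-0.08,0.14],"dr":[0,0,0]},{"jaw":0,"xyz":[0.001,-0.08,0.14],"dr":[0,0,0]}])

```text
clock: 33.98
eef_pos: [553.8, -20.0, 221.9]
eef_rot: [0.002, -0.122, 0.993, -0.0]
ft_force: [-0.1, 0.1, -0.6]
opening: 0.276
finger_force: 79.4
```

```bash
python3 chips.py top t4.png; python3 - <<'E'
from g import *
import m; from m import rep,box
W=np.load('wW.npy')
img,d,W2,ci=cap('top',None); m.load(img,W2)
rep('scr ridge',box((m.S<70)&(m.V>140)&(m.Z>40),(187,207),(35,35)))
rep('saucer',box((m.S<50)&(m.V>120)&(m.Z<12),(203,257),(26,26)))
go([404,317,170],104)
E
```

```text
scr ridge 110 mean [520.9 327.4  54.1] rect [521.2 328. ] [18.  58.5] 64.6 z [47.  54.6 59.6]
saucer 1489 mean [403.1 318.7   3.6] rect [404.2 319.8] [135.3 136.8] 0.5 z [-2.3  3.6  9.1]
clock 34.08 at [552.4 -19.9 219.4] th 104.0 shift [-0.1484  0.3369 -0.0494] dr [-0.   -0.05  0.04] F [-0.14  0.82 -1.12] open 0.277 J [-0.04  0.29  0.03  1.31  0.   -0.28]
```

The scraper has been knocked to about (521,328), so I will mend that after setting down the brush.

Request:
apply_moves(series=[{"jaw":0,"xyz":[-0.01,0.02,0],"dr":[0,0,0]},{"jaw":0,"xyz":[-0.02,0.045,0],"dr":[0,0,0]},{"jaw":0,"xyz":[-0.032,0.073,0],"dr":[0,0,0]},{"jaw":0,"xyz":[-0.044,0.101,0],"dr":[0,0,0]},{"jaw":0,"xyz":[-0.056,0.129,0],"dr":[0,0,0]},{"jaw":0,"xyz":[-0.068,0.157,0],"dr":[0,0,0]},{"jaw":0,"xyz":[-0.08,0.185,0],"dr":[0,0,0]},{"jaw":0,"xyz":[-0.092,0.213,0],"dr":[0,0,0]},{"jaw":0,"xyz":[-0.104,0.241,0],"dr":[0,0,0]},{"jaw":0,"xyz":[-0.116,0.265,0],"dr":[0,0,0]},{"jaw":0,"xyz":[-0.126,0.289,0],"dr":[0,0,0]},{"jaw":0,"xyz":[-0.136,0.31,0],"dr":[0,0,0]},{"jaw":0,"xyz":[-0.144,0.327,0],"dr":[0,0,0]},{"jaw":0,"xyz":[-0.148,0.337,-0.015],"dr":[0,0,0]},{"jaw":0,"xyz":[-0.148,0.337,-0.04],"dr":[0,0,0]},{"jaw":0,"xyz":[-0.148,0.337,-0.07],"dr":[0,0,0]},{"jaw":0,"xyz":[-0.148,0.337,-0.1],"dr":[0,0,0]},{"jaw":0,"xyz":[-0.148,0.337,-0.13],"dr":[0,0,0]},{"jaw":0,"xyz":[-0.148,0.337,-0.15],"dr":[0,0,0]},{"jaw":0,"xyz":[-0.148,0.337,-0.16],"dr":[0,0,0]}])

```text
clock: 35.75
eef_pos: [402.4, 315.2, 56.2]
eef_rot: [-0.003, -0.122, 0.993, -0.002]
ft_force: [-1.0, 0.0, -1.3]
opening: 0.27
finger_force: 79.3
```

Request:
apply_moves(series=[{"jaw":0,"xyz":[0,0,0],"dr":[0,0,0]},{"jaw":0,"xyz":[0,0,0],"dr":[0,0,0]}])

```text
clock: 35.92
eef_pos: [404.4, 316.7, 59.8]
eef_rot: [-0.001, -0.121, 0.993, -0.0]
ft_force: [0.5, -0.4, -0.4]
opening: 0.269
finger_force: 79.3
```

```bash
python3 -c "
from g import *
go([404.5,317,39.5],104)"
```

```text
clock 35.92 at [404.4 316.7  59.8] th 104.0 shift [ 0.0001  0.0003 -0.0203] dr [ 0.05 -0.07  0.05] F [ 0.5  -0.39 -0.38] open 0.269 J [ 0.66  0.34 -0.34  0.89  0.    0.42]
```

Request:
apply_moves(series=[{"jaw":0,"xyz":[0,0,-0.01],"dr":[0,0,0]},{"jaw":0,"xyz":[0,0,-0.016],"dr":[0,0,0]},{"jaw":0,"xyz":[0,0,-0.019],"dr":[0,0,0]},{"jaw":0,"xyz":[0,0,-0.0205],"dr":[0,0,0]},{"jaw":0,"xyz":[0,0,-0.0205],"dr":[0,0,0]},{"jaw":0,"xyz":[0,0,-0.0205],"dr":[0,0,0]},{"jaw":1,"xyz":[0,0,-0.0205],"dr":[0,0,0]},{"jaw":1,"xyz":[0,0,-0.0205],"dr":[0,0,0]},{"jaw":1,"xyz":[0,0,-0.0205],"dr":[0,0,0]},{"jaw":1,"xyz":[0,0,-0.0205],"dr":[0,0,0]},{"jaw":1,"xyz":[0,0,-0.0205],"dr":[0,0,0]},{"jaw":1,"xyz":[0,0,-0.0205],"dr":[0,0,0]},{"jaw":1,"xyz":[0,0,0],"dr":[0,0,0]},{"jaw":1,"xyz":[0,0,0.03],"dr":[0,0,0]},{"jaw":1,"xyz":[0,0,0.07],"dr":[0,0,0]},{"jaw":1,"xyz":[0,0,0.11],"dr":[0,0,0]},{"jaw":1,"xyz":[0.02,0,0.15],"dr":[0,0,-6]},{"jaw":1,"xyz":[0.05,0.01,0.17],"dr":[0,0,-12]},{"jaw":1,"xyz":[0.08,0.015,0.17],"dr":[0,0,-18]},{"jaw":1,"xyz":[0.09,0.015,0.17],"dr":[0,0,-24]}])

```text
clock: 37.58
eef_pos: [498.7, 333.3, 231.7]
eef_rot: [0.002, 0.09, 0.996, 0.002]
ft_force: [-1.2, -1.0, -1.7]
opening: 1.003
finger_force: 0.0
```

Request:
apply_moves(series=[{"jaw":1,"xyz":[0,0,0],"dr":[0,0,0]},{"jaw":1,"xyz":[0,0,0],"dr":[0,0,0]}])

```text
clock: 37.75
eef_pos: [494.6, 331.7, 229.5]
eef_rot: [-0.001, 0.087, 0.996, -0.0]
ft_force: [-0.2, -0.1, 0.3]
opening: 0.998
finger_force: 0.0
```

```bash
sed -i 's/(S<70)&(V>120)&(Z>45)/(S<70)\&(V>100)\&(Z>45)/;s/(Y>320)/(Y>280)/;s/X>480)&(Y>280/X>460)\&(Y>260/' bm.py; cat >> bm.py <<'E'
rep('blue',box((H>100)&(H<130)&(S>120)&(Z>12)&(Z<28)&(X<680)&(Y>250),*full))
rep('mat',box((Z<8)&(Z>-2)&(H<25)&(S>60)&(V>60)&(Y>280)&(Y<480)&(X>470)&(X<650),*full))
go([521,328,230],64)
E
python3 bm.py w8.png
```

```text
top 570 mean [404.  317.6  76.6] rect [404.  317.2] [23.7 23.7] 14.4 z [73.9 76.9 78.4]
head 2230 mean [403.5 318.3  33.4] rect [404.  317.2] [64.4 64.6] 80.0 z [32.2 33.4 34.6]
saucer 6570 mean [401.9 316.8   3.4] rect [404.9 315.2] [131.8 128.8] 79.4 z [1.9 3.4 4.8]
ridge 669 mean [520.8 325.2  54.5] rect [522.6 325.1] [17.1 58.9] 68.2 z [50.9 54.9 56.5]
clock 37.8 at [493.9 331.6 229.5] th 80.1 shift [-0.0999 -0.0146  0.0005] dr [  0.04  -0.09 -10.13] F [-0.26  0.2  -0.21] open 0.997 J [0.59 0.36 0.16 1.37 0.   0.76]
blue 899 mean [517.6 333.9  23.5] rect [524.8 328.7] [35.6 80.1] 67.9 z [19.6 24.3 26.6]
mat 6688 mean [559.  381.1   3.6] rect [561.1 374.8] [112.6 142.1] 65.2 z [2.3 3.7 4.9]
clock 37.8 at [493.9 331.6 229.5] th 80.1 shift [ 0.0271 -0.0036  0.0005] dr [  0.03  -0.09 -16.13] F [-0.26  0.2  -0.21] open 0.997 J [0.59 0.36 0.16 1.37 0.   0.76]
```

View pics/w8.png

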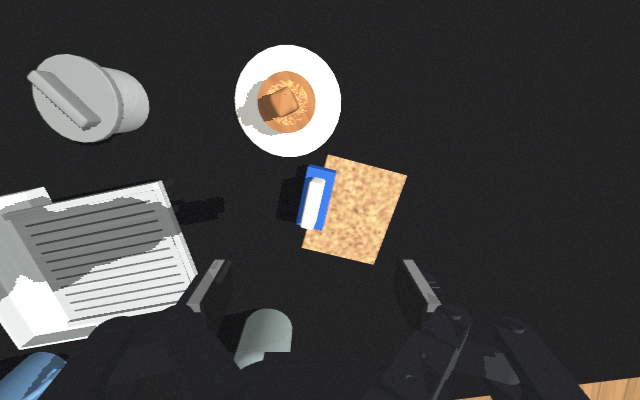

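The brush stands at the saucer centre (286,102). The scraper is at (318,198), at the mat's edge and slightly tilted: centre about (523.5,327), jaw line 68°. I pick it up again.

Request:
apply_moves(series=[{"jaw":1,"xyz":[0.015,-0.002,0],"dr":[0,0,-6]},{"jaw":1,"xyz":[0.0295,-0.0045,-0.01],"dr":[0,0,-12]},{"jaw":1,"xyz":[0.0295,-0.0045,-0.04],"dr":[0,0,-12]},{"jaw":1,"xyz":[0.0295,-0.0045,-0.07],"dr":[0,0,-12]},{"jaw":1,"xyz":[0.0295,-0.0045,-0.1],"dr":[0,0,-12]},{"jaw":1,"xyz":[0.0295,-0.0045,-0.13],"dr":[0,0,-12]},{"jaw":1,"xyz":[0.0295,-0.0045,-0.155],"dr":[0,0,-12]},{"jaw":1,"xyz":[0.0295,-0.0045,-0.175],"dr":[0,0,-12]},{"jaw":1,"xyz":[0.0295,-0.0045,-0.19],"dr":[0,0,-12]},{"jaw":1,"xyz":[0.0295,-0.0045,-0.198],"dr":[0,0,-12]},{"jaw":1,"xyz":[0.0295,-0.0045,-0.198],"dr":[0,0,-12]},{"jaw":1,"xyz":[0.0295,-0.0045,-0.198],"dr":[0,0,-12]},{"jaw":0,"xyz":[0.0295,-0.0045,-0.198],"dr":[0,0,-12]},{"jaw":0,"xyz":[0.0295,-0.0045,-0.198],"dr":[0,0,-12]},{"jaw":0,"xyz":[0.0295,-0.0045,-0.198],"dr":[0,0,-12]},{"jaw":0,"xyz":[0.0295,-0.0045,-0.198],"dr":[0,0,-12]},{"jaw":0,"xyz":[0.0295,-0.0045,-0.198],"dr":[0,0,-12]},{"jaw":0,"xyz":[0.0295,-0.0045,-0.198],"dr":[0,0,-12]},{"jaw":0,"xyz":[0.0295,-0.0045,-0.198],"dr":[0,0,-12]},{"jaw":0,"xyz":[0.0295,-0.0045,-0.198],"dr":[0,0,-12]}], newtons=60)

```text
clock: 39.47
eef_pos: [524.5, 327.5, 32.5]
eef_rot: [0.0, 0.191, 0.982, 0.0]
ft_force: [0.3, -0.2, 5.3]
opening: 0.177
finger_force: 59.4
```

```bash
python3 -c "
from g import *
go([559.5,378,50],68)"
```

```text
clock 39.47 at [524.5 327.5  32.5] th 68.0 shift [0.035  0.0505 0.0175] dr [-0.02  0.03  0.05] F [ 0.3  -0.24  5.26] open 0.177 J [ 0.56  0.52 -0.11  0.94 -0.    0.94]
```

Request:
apply_moves(series=[{"jaw":0,"xyz":[0,0,0.01],"dr":[0,0,0]},{"jaw":0,"xyz":[0,0,0.025],"dr":[0,0,0]},{"jaw":0,"xyz":[0.008,0.012,0.03],"dr":[0,0,0]},{"jaw":0,"xyz":[0.018,0.026,0.03],"dr":[0,0,0]},{"jaw":0,"xyz":[0.028,0.04,0.03],"dr":[0,0,0]},{"jaw":0,"xyz":[0.035,0.0505,0.03],"dr":[0,0,0]},{"jaw":0,"xyz":[0.035,0.0505,0.02],"dr":[0,0,0]},{"jaw":0,"xyz":[0.035,0.0505,0.01],"dr":[0,0,0]},{"jaw":0,"xyz":[0.035,0.0505,0.003],"dr":[0,0,0]},{"jaw":0,"xyz":[0.035,0.0505,0.001],"dr":[0,0,0]},{"jaw":0,"xyz":[0.035,0.0505,0.001],"dr":[0,0,0]},{"jaw":0,"xyz":[0.035,0.0505,0.001],"dr":[0,0,0]}])

```text
clock: 40.47
eef_pos: [558.4, 377.0, 32.5]
eef_rot: [-0.001, 0.191, 0.982, -0.001]
ft_force: [-0.4, 0.2, -1.5]
opening: 0.173
finger_force: 59.4
```

Request:
apply_moves(series=[{"jaw":0,"xyz":[0,0,-0.001],"dr":[0,0,0]},{"jaw":0,"xyz":[0,0,-0.002],"dr":[0,0,0]},{"jaw":0,"xyz":[0,0,-0.002],"dr":[0,0,0]},{"jaw":0,"xyz":[0,0,-0.002],"dr":[0,0,0]}])

```text
clock: 40.8
eef_pos: [558.7, 377.2, 32.3]
eef_rot: [-0.0, 0.191, 0.982, -0.0]
ft_force: [-5.6, -3.6, 12.4]
opening: 0.173
finger_force: 61.3
```

Request:
apply_moves(series=[{"jaw":0,"xyz":[0,0,0.001],"dr":[0,0,0]},{"jaw":0.4,"xyz":[0,0,0.001],"dr":[0,0,0]},{"jaw":0.4,"xyz":[0,0,0.001],"dr":[0,0,0]},{"jaw":1,"xyz":[0,0,0.001],"dr":[0,0,0]},{"jaw":1,"xyz":[0,0,0.001],"dr":[0,0,0]},{"jaw":1,"xyz":[0,0,0.001],"dr":[0,0,0]},{"jaw":1,"xyz":[0,0,0.001],"dr":[0,0,0]},{"jaw":1,"xyz":[0,0,0.001],"dr":[0,0,0]},{"jaw":1,"xyz":[0,0,0.03],"dr":[0,0,0]},{"jaw":1,"xyz":[0,0,0.065],"dr":[0,0,0]},{"jaw":1,"xyz":[0,0,0.105],"dr":[0,0,0]},{"jaw":1,"xyz":[0,0,0.145],"dr":[0,0,0]},{"jaw":1,"xyz":[-0.02,-0.03,0.18],"dr":[0,0,0]},{"jaw":1,"xyz":[-0.04,-0.06,0.2],"dr":[0,0,0]},{"jaw":1,"xyz":[-0.05,-0.09,0.2],"dr":[0,0,0]},{"jaw":1,"xyz":[-0.05,-0.12,0.2],"dr":[0,0,0]},{"jaw":1,"xyz":[-0.05,-0.14,0.2],"dr":[0,0,0]},{"jaw":1,"xyz":[-0.05,-0.14,0.2],"dr":[0,0,0]},{"jaw":1,"xyz":[-0.05,-0.14,0.2],"dr":[0,0,0]}])

```text
clock: 42.38
eef_pos: [509.3, 237.2, 231.6]
eef_rot: [0.0, 0.192, 0.981, 0.0]
ft_force: [0.3, 0.9, -0.6]
opening: 0.999
finger_force: 0.0
```

```bash
python3 bm.py w9.png; python3 chips.py wrist w10.png; python3 chips.py side s9.png; python3 - <<'E'
from g import *
import m; from m import rep,box
img,d,W,ci=cap('top','t9.png'); m.load(img,W)
rep('pumpL',box((m.Z>85),(432,205),(22,20)));rep('pumpR',box((m.Z>85),(406,247),(22,20)))
E
```

```text
top 641 mean [404.4 316.6  76.6] rect [404.4 316.9] [23.4 23.8] 14.9 z [74.1 76.8 78.4]
head 2437 mean [404.2 316.1  33.4] rect [404.2 317. ] [65.2 65.4] 76.0 z [32.1 33.4 34.7]
saucer 7240 mean [402.7 314.4   3.4] rect [404.6 316. ] [131.  128.6] 67.6 z [1.9 3.4 4.8]
ridge 846 mean [557.2 376.8  54.2] rect [558.8 377.9] [16.2 59.4] 68.3 z [47.4 55.2 56.6]
clock 42.43 at [509.5 238.  231.4] th 67.9 shift [-0.1155  0.079  -0.0014] dr [-0.03  0.03  2.09] F [-0.5   1.18  0.1 ] open 0.999 J [0.44 0.3  0.08 1.34 0.   0.82]
blue 980 mean [549.4 371.9  22.2] rect [559.2 377.4] [35.6 79.8] 67.8 z [14.3 23.4 24.7]
mat 6463 mean [552.6 373.3   3.6] rect [560.8 375.3] [112.8 141.6] 65.2 z [2.2 3.6 4.9]
clock 42.43 at [509.5 238.  231.4] th 67.9 shift [ 0.0115  0.09   -0.0014] dr [-0.03  0.03 -3.91] F [-0.5   1.18  0.1 ] open 0.999 J [0.44 0.3  0.08 1.34 0.   0.82]
chip 32 [140.  300.9] [593.7 -79.1  12.5]
pumpL 503 mean [ 570.4 -392.    93.8] rect [ 570.2 -392.2] [74.6 72.6] 89.6 z [89.  93.9 98.9]
pumpR 513 mean [ 440.7 -310.8   94. ] rect [ 441.1 -310.8] [70.8 75. ] 0.7 z [89.2 94.1 99. ]
```

View pics/w9.png

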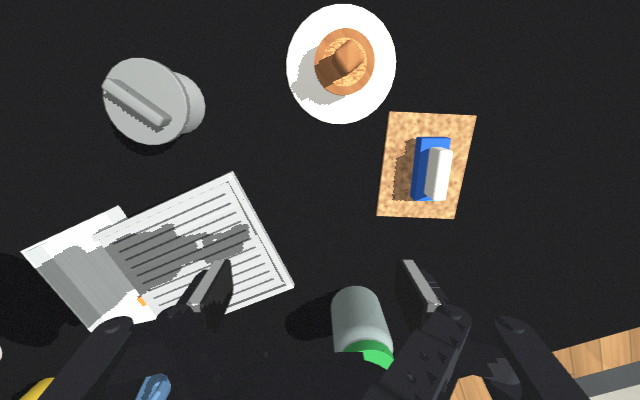

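The scraper stands upright at the mat centre (432,168) and the brush at the saucer centre (345,62). Both pump heads are up, and the gripper is clear, so I hand in.

```bash
python3 -c "
from workcell import env
print(env.sign_off())"
```

```text
the job is handed in; nothing more can be done
None
```

I handed the job in at about 42 s; no verdict came back. All four chips are in the tray, the nearer white pump proved full and got four full strokes, and the plate was rubbed from back to front. The brush stands on the saucer, and the scraper is back on the mat after being knocked to its edge.

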